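# Close up the brick wall on the kiln car

## Task

Close the little brick wall on the kiln-car deck under the dark beam: butt the loose brick that stands askew on the deck flush against the dark-brown end brick, and butt the spare brick from the table flush against that one's other side. All three must stand upright in one tight, straight row with their ends in line. Do not bump the beam, tip the loose bricks over or shift anything else.

Things in the scene. Friction and masses are not known exactly. Their poses are not given: they have to be found in the camera images.
- deck: fixed pale refractory kiln-car deck, a slab 160 (its x) x 500 (its y) x 80 high; origin at the centre of its underside, on the table. Its x points away from the robot, and its y runs along the brick row. Two terracotta props, 52 across, stand on it at y = -215 and +215, x = 0, and carry the beam
- beam: fixed dark-grey kiln beam, 70 (its x) x 490 (its y) x 25 thick, lying over the row, directly above the deck's centre line; origin at the centre of its underside, which is 185 above the deck's top and 265 above the table
- end_brick: the fixed, dark-brown end brick of the wall, 114 (x) x 57 (y) x 50 high, on the deck under the beam, 125 to the left or to the right of the deck's centre (it varies); origin at the centre of its underside, axes parallel to the deck's
- standing_brick: loose buff kiln brick, 114 (x) x 57 (y) x 50 high, 0.26 kg, standing askew near the middle of the deck under the beam; origin at the centre of its underside
- spare_brick: loose buff kiln brick of the same size (114 x, 57 y, 50 high), lying on the open table on the robot's side of the deck, left, middle or right; origin at the centre of its underside
- post: a terracotta kiln post, 44 diameter x 50 high, loose on the deck; origin at the centre of its underside; a bystander
- bowl: a yellow-glazed bowl, 110 across, 50 high, loose; origin at the centre of its underside; a bystander
- tub: a teal open tub, 100 x 80 x 55 high, loose; origin at the centre of its underside; a bystander
- beam_bowl: a yellow-glazed bowl, 92 across, 45 high, standing on top of the beam; origin at the centre of its underside; a bystander
- jar: an amber glaze jar, 72 diameter x 100 high; origin at the centre of its underside; a bystander
- brush: a 190 long brush lying on the table, along its x; origin at the centre of its underside; a bystander
- mug: a blue mug, 40 radius, 90 high; origin at the centre of its underside; a bystander
Not all that is in view belongs to the job. What is shaped like the standing_brick but blue or purple is not meant. Leave any blue or purple look-alike of the spare_brick alone.

How it is judged:
By the outcome, as a careful person would: the job done as asked, in the order asked, and still so for the second after the job is handed in, with the robot touching nothing.
It also fails if it takes over 72 s, if anything falls off the work surface, if the arm or the gripper's body presses on something with over 40 N, if the wrist force passes 120 N, or if a joint passes its speed limit or range.

## Robot

A 6-joint arm with a two-finger parallel gripper is mounted at the origin on the work surface. World frame = base frame: x ahead of the robot, y to its left, z up, the work surface at z = 0. Lengths are in mm, angles in rad, forces in N, time in s.
With the tool pointing down it reaches from about 350 to 775 mm from the base axis. Payload 7.3 kg.
Tool frame: the origin (TCP) lies on the centre line of the jaws, within the pads' length; the fingertips stand 14 mm ahead of it and the grasp point (between the pads) lies 5 mm behind it; z points along the fingers, y is the line along which they close (so a half turn about z gives the same grasp; the last joint's range is limited). The gripper opens to 92 mm and grips with 3 to 60 N. Pads are 19 mm wide; open, the fingers measure 130 mm over their backs; the gripper's body (75 mm by 190 mm) begins 47 mm behind the grasp point.
Start: joints at [-1.302, 0.342, 1.524, -0, 1.275, -0.146], TCP at [211.602, -480.487, 240.741] pointing down, gripper open.
Joint ranges: [-2.53, 2.53], [-0.77, 2.02], [0.04, 2.7], [-1, 4.14], [0.28, 2.66], [-3.11, 3.11]. Speed limits (rad/s): [2.57, 2.57, 3.14, 3.14, 3.14, 3.14].

## Interface

Orientations are given as [roll, pitch, yaw] about the fixed x, y, z axes, in that order (R = Rz(yaw) Ry(pitch) Rx(roll)).
In Python, from plant import get_obs, capture, bot, spot_in, trace, pinpoint gives the robot as it stands.
- The arm moves only by the tool play_rows, never from a script. Its argument "rows" is a list of rows, each a list of 2 entries, a list of its own where there are three numbers: the shift along the world's x, y, z in units of 3 cm (1.0 is 3 cm), then the turn, a rotation vector about the world's x, y, z in units of 8 degrees (1.0 is 8 degrees). A call has 1 to 12 rows; each row shifts and turns the commanded pose from where the row before left it; what a row does not reach is not made up. A row lasts 1/8 s, in which the tool goes at most 62.5 mm and 10.7 degrees, less where a joint would pass 70% of its speed; a pose out of reach is approached as far as the arm can. A call with a number of a shift or a turn outside -1 to 1 is refused whole. A call with a gripper value outside its range is refused whole. "hand" is the opening, from -1 (shut) to 1 (fully open), set as the call begins (left out, the last holds). The fingers move at their own pace and stop on an object; the grip force is fixed at half the most. Time passes only in rows, so rows that do not move let the fingers close. It gives the time, the measured TCP pose, the force, the opening and the grip force at its end, in the units of the state.
- get_obs(): the state, without advancing time (a new reading comes with each control period).
- capture(name): name is "scene" or "top"; returns a dict with "frame" (384x512x3 uint8, red, green, blue), "fov_y" (degrees; the focal length in pixels is half the picture's height over the tangent of half this angle, whatever the lens; pixels are square), "cx", "cy" (the principal point, pixels), "rvec" (rotation vector, rad) and "tvec" (3), from world to camera coordinates, as OpenCV has them. Camera axes: x right, y down, z forward; pixel columns grow to the right and rows downward; lengths in mm; the calibration is good to about 2 mm. A picture is of the moment at which its call begins. There is no depth.
- bot.close_job(): hands the job in; it is judged then, once.
Trained networks look in the newest picture that a camera, given by its name, has taken for a name from the list of things; names that differ only in an ending like _2 or _b are one class to them, and where a whole thing is asked for, a point or a joint stands for the part that bears it (a point fixed in the world has none). Each returns a list of dicts, best first, with "p" (0 to 1); they miss things now and then, are a little off and sometimes report something else, mostly with a low value. They report only what shows in the picture. A call takes as long as a camera call. They do not tell look-alikes from the thing itself.
- spot_in(query, camera): "at" ([row, column] in pixels, amid what is visible of it).
- trace(query, camera): "mask" (384x512 bool, what is visible of it) and "at" ([row, column] in pixels, amid what is visible of it).
- pinpoint(query, camera): "at" ([row, column] in pixels: a listed point, or the origin of a listed thing).
The state is a dict: "time": time; "joint_positions": joint angles; "dq": joint speeds; "tau": joint torques, N m; "tool_pos": TCP position; "tcp_rot": TCP orientation; "contact_force": force on the tool from outside, world axes, zero at the start; "moment": the same for the moment, N m; "grip_width": finger opening in mm; "finger_force": force on a finger pad.
Only numpy, scipy, OpenCV 4.12 (cv2) and the standard library are available. Lean on these libraries where they do the work, as an engineer would, in place of code of your own. Each camera call takes 0.05 s, during which the arm holds its last target. There are 200 camera calls.

## Working session

There is one attempt and no reset: what is moved stays moved. The work goes in short steps, Python scripts to look and compute and a tool call to move; the robot and the scene stay as the last step left them, time stands still between calls to the robot, and variables do not carry over. Pictures are saved under pics/ and viewed, at most 10 in all, crops included, and the job is handed in when it is done.

Besides the shell and the picture viewer there is one more tool, called after ">>>" in YAML: its name, and indented under it one key for each argument. play_rows: Moves the arm, as the interface text tells. Shifts and turns lie within -1 to 1; 1 stands for 3 cm of shift or 8 degrees of turn. Its arguments: {"type":"object","properties":{"rows":{"type":"array"},"hand":{"type":"number"}},"required":["rows"]}

```bash
mkdir -p pics
cat > h.py <<'E'
import numpy as np, cv2
from plant import get_obs, capture, bot, spot_in, trace, pinpoint
def cam(c):
    f=192/np.tan(np.radians(c["fov_y"])/2)
    return np.array([[f,0,c["cx"]],[0,f,c["cy"]],[0,0,1]]),cv2.Rodrigues(np.array(c["rvec"],float))[0],np.array(c["tvec"],float).reshape(3)
def back(c,rc,z):
    K,R,t=cam(c); d=R.T@np.linalg.inv(K)@np.array([rc[1],rc[0],1.]); o=-R.T@t
    return o+d*(z-o[2])/d[2]
def proj(c,P):
    K,R,t=cam(c); q=(K@(R@np.atleast_2d(P).T+t[:,None])); return (q[:2]/q[2]).T  # col,row
E
python3 - <<'E'
from h import *
ims=[]
for n in("scene","top"):
    c=capture(n); im=c["frame"][:,:,::-1]; K,R,t=cam(c); print(n,-R.T@t,K[0,0],R[2])
    cv2.imwrite(f"pics/{n}0.png",cv2.resize(im,(800,600)))
    for q in("deck","beam","end_brick","standing_brick","spare_brick","post","bowl","tub","beam_bowl","jar","brush","mug"):
        print(q,[(np.round(r["p"],2),np.round(r["at"]).tolist()) for r in pinpoint(q,n)[:3]])
E
```

```text
scene [1217.9698612  -159.38590768 1081.81654623] 363.1185545972828 [-0.55483756  0.12589545 -0.82237803]
deck [(np.float64(0.9), [238.0, 259.0])]
beam [(np.float64(0.67), [185.0, 257.0])]
end_brick [(np.float64(0.61), [213.0, 296.0])]
standing_brick [(np.float64(0.7), [216.0, 256.0]), (np.float64(0.68), [294.0, 248.0]), (np.float64(0.52), [198.0, 215.0])]
spare_brick [(np.float64(0.84), [162.0, 291.0]), (np.float64(0.77), [164.0, 197.0]), (np.float64(0.72), [185.0, 257.0])]
post [(np.float64(0.61), [232.0, 216.0]), (np.float64(0.27), [236.0, 149.0])]
bowl [(np.float64(0.73), [196.0, 155.0])]
tub [(np.float64(0.8), [171.0, 348.0]), (np.float64(0.22), [195.0, 156.0])]
beam_bowl [(np.float64(0.79), [187.0, 234.0])]
jar [(np.float64(0.84), [197.0, 384.0]), (np.float64(0.52), [236.0, 121.0])]
brush [(np.float64(0.78), [234.0, 122.0])]
mug [(np.float64(0.59), [237.0, 151.0])]
top [ 365.00361474   -5.47066006 1424.42470038] 397.28848338095287 [ 0.16445345 -0.00700583 -0.98635997]
deck [(np.float64(0.63), [176.0, 262.0])]
beam [(np.float64(0.76), [161.0, 262.0]), (np.float64(0.61), [180.0, 226.0])]
end_brick [(np.float64(0.85), [178.0, 226.0])]
standing_brick [(np.float64(0.98), [127.0, 274.0]), (np.float64(0.86), [224.0, 295.0]), (np.float64(0.6), [176.0, 259.0])]
spare_brick [(np.float64(0.97), [241.0, 248.0]), (np.float64(0.89), [275.0, 305.0]), (np.float64(0.65), [258.0, 208.0])]
post [(np.float64(0.5), [170.0, 299.0])]
bowl [(np.float64(0.69), [235.0, 348.0])]
tub [(np.float64(0.61), [240.0, 153.0])]
beam_bowl [(np.float64(0.86), [159.0, 283.0])]
jar [(np.float64(0.67), [195.0, 126.0])]
brush [(np.float64(0.81), [196.0, 387.0])]
mug [(np.float64(0.69), [195.0, 358.0])]
```

View pics/scene0.png

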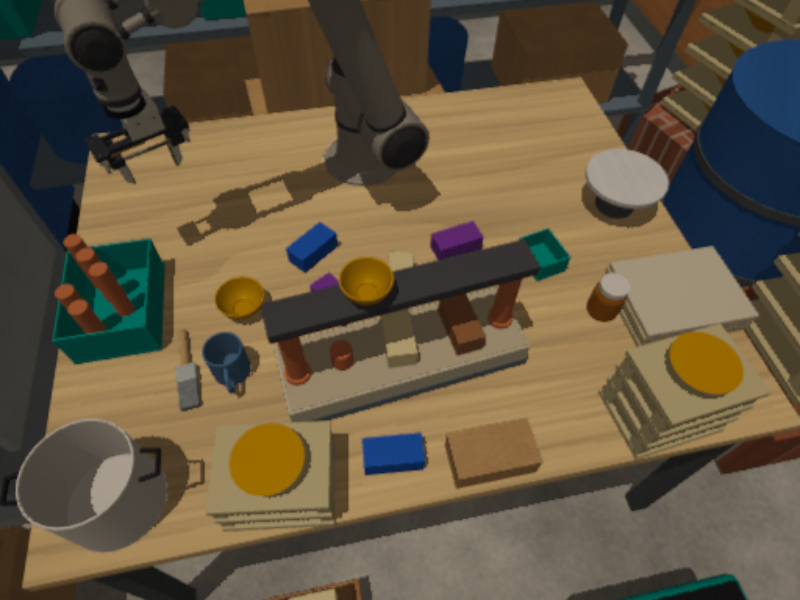

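View pics/top0.png

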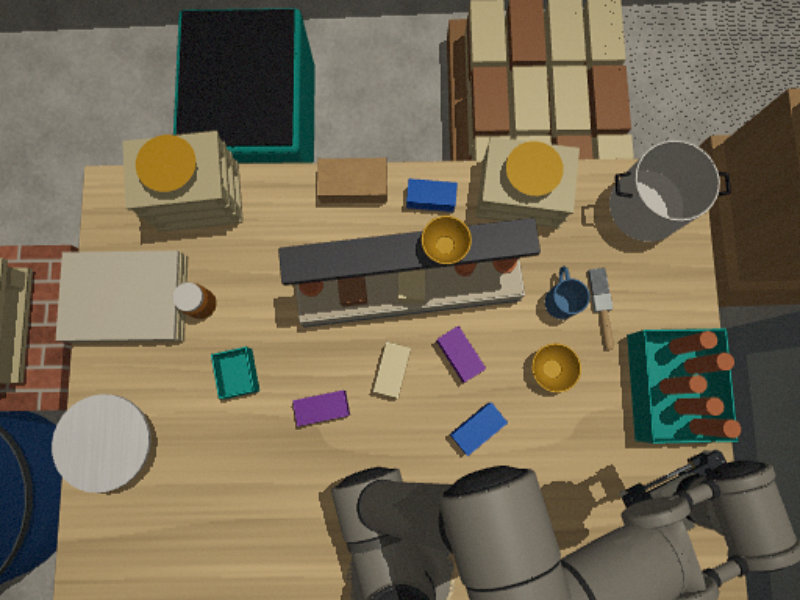

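The top view shows these bricks (800x600 view pixels):
- **Buff brick:** on the table at about (391,370).
- **Look-alikes:** purple at (321,409) and (460,355), blue at (480,429) and (432,195).
- **Loose buff brick:** under the beam at about (412,287).
- **Dark-brown end brick:** at about (352,290), so it is on the left (+y).

The only buff brick on the open table on the robot's side is the one at (391,370), so that is the spare. Next I fit the poses and make a confirming crop.

```bash
cat >> h.py <<'E'
from scipy.optimize import minimize
def box(pose,dim,z0):
    x,y,a=pose; s=np.array([[i,j,k] for i in(-.5,.5) for j in(-.5,.5) for k in(0,1)])*dim
    c_,s_=np.cos(a),np.sin(a)
    return np.c_[x+c_*s[:,0]-s_*s[:,1], y+s_*s[:,0]+c_*s[:,1], z0+s[:,2]]
S=4
def sil(c,P):
    m=np.zeros((384*S//2,512*S//2),np.uint8); h=cv2.convexHull(((proj(c,P)+.5)*S/2-.5).astype(np.float32))
    cv2.fillConvexPoly(m,np.round(h*16).astype(np.int32),255,cv2.LINE_AA,4)
    return cv2.resize(m,(512,384),interpolation=cv2.INTER_AREA)/255.
def fit(views,dim,z0,p0,occ=()):
    # views: list of (cap, mask, ignore)
    def cost(q):
        e=0
        for c,m,ig in views:
            s=sil(c,box((q[0],q[1],q[2]/100),dim,z0))
            for o in occ: s=s*(1-sil(c,o))
            e+=(np.abs(s-m)*(~ig)).sum()
        return e
    p=np.array(p0,float); p[2]*=100; best=None
    for k in range(2):
        st=p if best is None else best.x
        best=minimize(cost,st,method="Nelder-Mead",options=dict(initial_simplex=np.vstack([st,st+[12/(k+1),0,0],st+[0,12/(k+1),0],st+[0,0,10/(k+1)]]),xatol=.05,fatol=.1))
    q=best.x; return np.array([q[0],q[1],q[2]/100]),best.fun
E
cat > meas.py <<'E'
from h import *
C={n:capture(n) for n in("scene","top")}
def masks(q,n): return [(r["p"],np.array(r["mask"],bool),r["at"]) for r in trace(q,n)]
for q in("beam","end_brick","standing_brick","spare_brick","deck","beam_bowl","post","bowl","tub"):
    for n in C:
        M=masks(q,n)
        print(q,n,[(round(float(p),2),[int(v) for v in at],int(m.sum()),C[n]["frame"][m].mean(0).astype(int).tolist()) for p,m,at in M[:5]])
        for i,(p,m,at) in enumerate(M[:5]): np.save(f"m_{q}_{n}_{i}.npy",m)
import pickle; pickle.dump(C,open("C.pkl","wb"))
for q,z in(("deck",0),("beam",265),("end_brick",80),("post",80),("bowl",0),("tub",0),("jar",0),("mug",0),("brush",0)):
    print(q,*[np.round(back(C[n],r[0]["at"],z)[:2]) for n in C if (r:=pinpoint(q,n))])
f=C["top"]["frame"][140:280,150:360,::-1]
cv2.imwrite("pics/crop1.png",cv2.resize(f,(800,533),interpolation=cv2.INTER_CUBIC))
E
python3 meas.py
```

```text
beam scene [(0.96, [185, 265], 4000, [49, 46, 44])]
beam top [(0.56, [161, 248], 3495, [71, 69, 67]), (0.39, [172, 297], 79, [78, 43, 28])]
end_brick scene [(0.62, [210, 293], 811, [73, 46, 27])]
end_brick top [(0.87, [187, 225], 324, [64, 44, 30])]
standing_brick scene [(0.81, [291, 249], 907, [25, 60, 118]), (0.72, [215, 257], 705, [107, 93, 64])]
standing_brick top [(0.86, [223, 294], 545, [116, 66, 134]), (0.74, [125, 275], 624, [40, 75, 131])]
spare_brick scene [(0.74, [157, 288], 599, [80, 37, 87]), (0.71, [158, 198], 639, [26, 54, 102]), (0.68, [168, 258], 146, [167, 147, 102])]
spare_brick top [(0.85, [274, 307], 620, [51, 90, 152]), (0.83, [236, 249], 562, [190, 176, 138]), (0.54, [191, 359], 643, [44, 59, 71])]
deck scene [(0.9, [233, 246], 6848, [108, 92, 72]), (0.72, [189, 153], 649, [129, 88, 3])]
deck top [(0.67, [188, 273], 3417, [101, 92, 76])]
beam_bowl scene [(0.63, [229, 216], 242, [81, 42, 24])]
beam_bowl top [(0.68, [151, 283], 810, [134, 99, 27])]
post scene [(0.53, [224, 216], 244, [81, 43, 24]), (0.28, [231, 246], 6682, [109, 93, 72])]
post top [(0.68, [191, 361], 667, [46, 60, 71]), (0.59, [168, 297], 76, [78, 43, 27])]
bowl scene [(0.77, [188, 152], 708, [128, 88, 6]), (0.31, [210, 293], 786, [72, 45, 26])]
bowl top [(0.61, [233, 352], 777, [137, 102, 29]), (0.25, [193, 362], 648, [45, 60, 72])]
tub scene [(0.91, [164, 352], 543, [4, 75, 64])]
tub top [(0.62, [239, 150], 760, [19, 104, 93])]
deck [657. -19.] [669. -37.]
beam [658. -23.] [657. -25.]
end_brick [652.  99.] [637. 100.]
post [ 670. -155.] [ 668. -149.]
bowl [ 440. -344.] [ 447. -337.]
tub [463. 363.] [443. 363.]
jar [600. 463.] [607. 456.]
mug [ 601. -378.] [ 589. -373.]
brush [ 583. -462.] [ 582. -476.]
```

View pics/crop1.png

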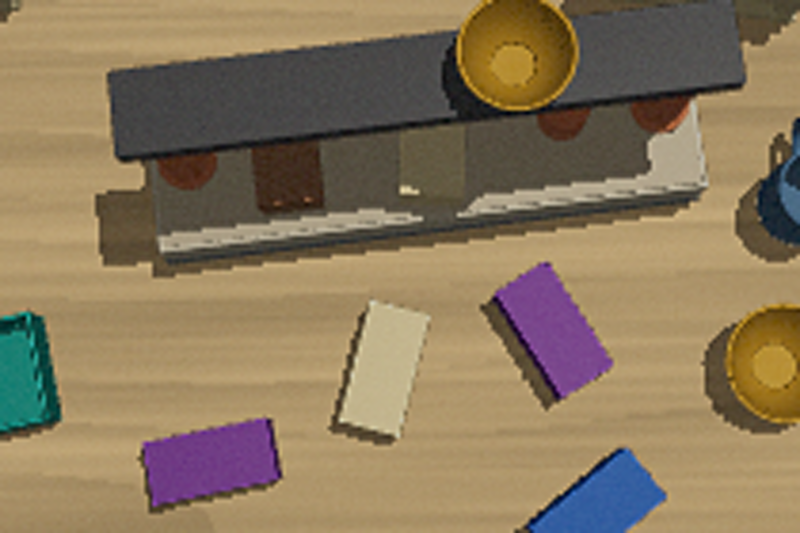

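The crop confirms it: the spare buff brick is at crop (383,370), the only buff one on the open table. The standing brick is half hidden under the beam at (432,160), and the brown end brick is at (287,175).

```bash
cat > fitall.py <<'E'
from h import *
import pickle; C=pickle.load(open("C.pkl","rb"))
L=lambda q,n,i:np.load(f"m_{q}_{n}_{i}.npy")
Z=np.zeros((384,512),bool)
def yellow(c):
    h=cv2.cvtColor(c["frame"],cv2.COLOR_RGB2HSV); m=((h[...,0]>15)&(h[...,0]<30)&(h[...,1]>180)&(h[...,2]>40)).astype(np.uint8)
    return cv2.dilate(m,np.ones((9,9)))>0
b,e=fit([(C["top"],L("beam","top",0),yellow(C["top"])),(C["scene"],L("beam","scene",0),yellow(C["scene"]))],(70,490,25),265,(658,-24,0.1)); print("beam",b,e)
for n in C: print(n,fit([(C[n],L("beam",n,0),yellow(C[n]))],(70,490,25),265,b))
B=box(b,(70,490,25),265)
u=np.array([-np.sin(b[2]),np.cos(b[2])]); ep=np.r_[b[:2]+125*u,b[2]]; print("end expected",ep)
BR=(114,57,50)
for n in C: print("end",n,fit([(C[n],L("end_brick",n,0),yellow(C[n]))],BR,80,ep,[B]))
print("end both",fit([(C[n],L("end_brick",n,0),yellow(C[n])) for n in C],BR,80,ep,[B]))
sp0=back(C["top"],(236,249),50)
for v in (["top"],["top","scene"]):
    print("spare",v,fit([(C[n],L("spare_brick",n,1 if n=="top" else 2),Z if n=="top" else yellow(C[n])) for n in v],BR,0,(sp0[0],sp0[1],-.25),[B]))
st0=back(C["scene"],(216,256),80)
print("standing",fit([(C["scene"],L("standing_brick","scene",1),Z)],BR,80,(st0[0],st0[1],b[2]),[B]))
# colour-segmented standing in top view?
o=get_obs(); print(o["tool_pos"],o["tcp_rot"])
E
python3 fitall.py
python3 - <<'E'
import cv2,pickle,numpy as np
C=pickle.load(open("C.pkl","rb"))
f=C["scene"]["frame"][140:275,160:350,::-1]
g=cv2.resize(np.clip(f.astype(float)*1.6,0,255).astype('uint8'),(800,568),interpolation=cv2.INTER_CUBIC);cv2.imwrite("pics/crop2.png",g)
E
```

```text
beam [ 6.53581438e+02 -2.54673436e+01  1.07293162e-01] 510.1058823529412
scene (array([ 6.52863606e+02, -2.73630097e+01,  1.06381330e-01]), np.float64(290.2))
top (array([ 6.54438030e+02, -2.36197828e+01,  1.08311462e-01]), np.float64(186.2))
end expected [6.40195510e+02 9.88138575e+01 1.07293162e-01]
end scene (array([6.41204428e+02, 9.88877634e+01, 1.09425536e-01]), np.float64(52.057162629757784))
end top (array([6.40123328e+02, 9.95565806e+01, 8.62848071e-02]), np.float64(18.81937716262976))
end both (array([6.40894764e+02, 9.92140984e+01, 9.97125875e-02]), np.float64(74.399446366782))
spare ['top'] (array([ 4.46454460e+02,  1.46125107e+01, -2.74828356e-01]), np.float64(43.96470588235294))
spare ['top', 'scene'] (array([ 4.46869500e+02,  1.44887912e+01, -2.69432298e-01]), np.float64(73.76235294117647))
standing (array([ 6.43827446e+02, -3.17052538e+01, -7.32489980e-02]), np.float64(50.119031141868504))
[ 211.585791   -480.4958794   240.74280221] [3.14150175e+00 6.71279213e-05 4.14794092e-01]
```

View pics/crop2.png

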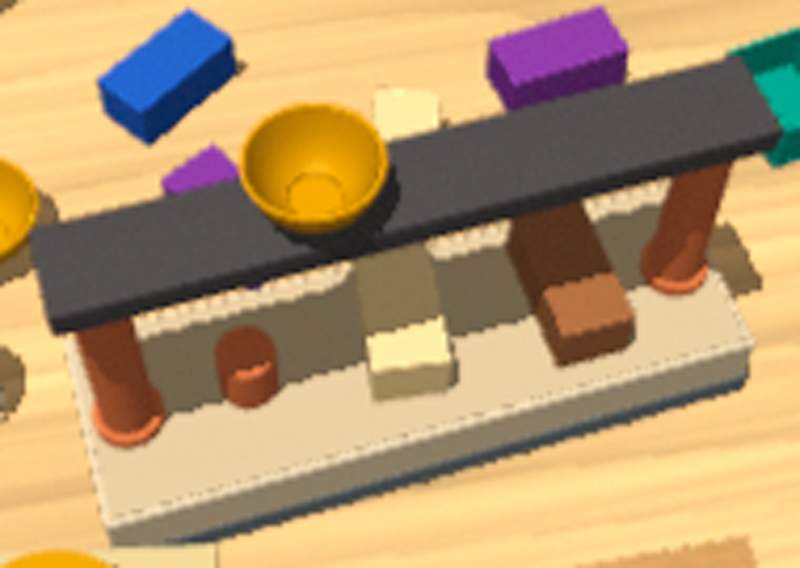

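The crop shows the standing brick skewed at (410,330), the end brick at (570,290), and the post at (247,365), clear of the path. I'll reach under the beam with the tool tilted about 30°. First I move to a hover on the near side.

```bash
cat >> h.py <<'E'
from scipy.spatial.transform import Rotation as Ro
D=np.array([653.7,-25.2]); A=0.106
def d2w(lx,ly): return D+np.array([np.cos(A)*lx-np.sin(A)*ly, np.sin(A)*lx+np.cos(A)*ly])
def w2d(p): 
    d=np.asarray(p)[:2]-D; return np.array([np.cos(A)*d[0]+np.sin(A)*d[1], -np.sin(A)*d[0]+np.cos(A)*d[1]])
def goal(g,psi,th):
    R=Ro.from_rotvec(-th*np.array([-np.sin(psi),np.cos(psi),0]))*Ro.from_euler("xyz",[np.pi,0,psi])
    return np.asarray(g)+5*R.as_matrix()[:,2],R
def plan(g,psi,th,frac=False):
    p,R=goal(g,psi,th); o=get_obs(); R0=Ro.from_euler("xyz",o["tcp_rot"])
    dp=(p-o["tool_pos"])/30; rv=np.degrees((R*R0.inv()).as_rotvec())/8
    print("t",round(o["time"],2),"shift u",np.round(dp,2),"turn u",np.round(rv,3),"q",np.round(o["joint_positions"],2),"F",np.round(o["contact_force"],1),"w",round(o["grip_width"],1)); return dp,rv
E
python3 - <<'E'
from h import *
plan((500,-30,270),-.073,np.radians(30))
E
```

```text
t 3.2 shift u [ 9.7  15.01  0.83] turn u [ 0.645 -3.732 -3.413] q [-1.3   0.34  1.52 -0.    1.28 -0.15] F [-0.4 -0.2  0.3] w 92.1
```

>>> play_rows:
  rows:
    - [[0.6, 0.94, 0.05], [0, 0, 0]]
    - [[0.6, 0.94, 0.05], [0.05, -0.27, -0.24]]
    - [[0.6, 0.94, 0.05], [0.05, -0.27, -0.24]]
    - [[0.6, 0.94, 0.05], [0.05, -0.27, -0.24]]
    - [[0.6, 0.94, 0.05], [0.05, -0.27, -0.24]]
    - [[0.6, 0.94, 0.05], [0.05, -0.27, -0.24]]
    - [[0.6, 0.94, 0.05], [0.05, -0.27, -0.24]]
    - [[0.6, 0.94, 0.05], [0.05, -0.27, -0.24]]
  hand: 1

```text
time: 4.2
tool_pos: [356.1, -254.0, 252.9]
tcp_rot: [3.11, -0.267, 0.182]
contact_force: [0.2, -0.2, -0.9]
grip_width: 91.9
finger_force: 0.0
```

>>> play_rows:
  rows:
    - [[0.6, 0.94, 0.05], [0.05, -0.27, -0.24]]
    - [[0.6, 0.94, 0.05], [0.05, -0.27, -0.24]]
    - [[0.6, 0.94, 0.05], [0.05, -0.27, -0.24]]
    - [[0.6, 0.94, 0.05], [0.05, -0.27, -0.24]]
    - [[0.6, 0.94, 0.05], [0.05, -0.27, -0.24]]
    - [[0.6, 0.94, 0.05], [0.05, -0.27, -0.24]]
    - [[0.6, 0.94, 0.05], [0.05, -0.27, -0.24]]

```text
time: 5.08
tool_pos: [482.1, -56.5, 263.6]
tcp_rot: [-3.136, -0.534, -0.069]
contact_force: [0.7, -0.3, 0.7]
grip_width: 91.6
finger_force: 0.0
```

Run:
```python
from h import *
plan((500,-30,270),-.073,np.radians(30))
# fit planar 2-link model r,z later; next goal: grasp point of standing brick, d=22 from near end, backed off 70 along tool axis
st=np.array([643.8,-31.7]); psi=-.073; u=np.array([np.cos(psi),np.sin(psi)])
g=np.r_[st-(57-20)*u,80+26]; th=np.radians(30)
p,R=goal(g,psi,th); z=R.as_matrix()[:,2]
print("pre"); plan(g-75*z,psi,th); print("grasp"); plan(g,psi,th); print(z)
```

```text
t 5.08 shift u [0.68 0.88 0.07] turn u [-0.029  0.074 -0.051] q [-0.38 -0.    2.01  0.27  0.64  1.08] F [ 0.7 -0.3  0.7] w 91.6
pre
t 5.08 shift u [ 3.    1.   -3.23] turn u [-0.029  0.074 -0.051] q [-0.38 -0.    2.01  0.27  0.64  1.08] F [ 0.7 -0.3  0.7] w 91.6
grasp
t 5.08 shift u [ 4.24  0.91 -5.4 ] turn u [-0.029  0.074 -0.051] q [-0.38 -0.    2.01  0.27  0.64  1.08] F [ 0.7 -0.3  0.7] w 91.6
[ 0.49866834 -0.03646759 -0.8660254 ]
```

>>> play_rows:
  rows:
    - [[0.6, 0.25, -0.8], [0, 0, 0]]
    - [[0.8, 0.25, -0.8], [-0.03, 0.07, -0.05]]
    - [[0.8, 0.25, -0.8], [0, 0, 0]]
    - [[0.8, 0.25, -0.83], [0, 0, 0]]
    - [[0, 0, 0], [0, 0, 0]]

```text
time: 5.7
tool_pos: [571.5, -26.8, 164.2]
tcp_rot: [-3.142, -0.518, -0.07]
contact_force: [0.1, 0.0, -0.3]
grip_width: 91.7
finger_force: 0.0
```

```bash
cat > stg.py <<'E'
from h import *
st=np.array([643.8,-31.7]); psi=-.073; u=np.array([np.cos(psi),np.sin(psi)])
g=np.r_[st-(57-20)*u,80+26]; th=np.radians(30)
plan(g,psi,th)
c=capture("scene"); cv2.imwrite("pics/s1.png",cv2.resize(c["frame"][120:290,150:370,::-1],(776,600),interpolation=cv2.INTER_CUBIC))
E
python3 stg.py
```

```text
t 5.7 shift u [ 1.26 -0.08 -2.08] turn u [-0.003 -0.038 -0.019] q [-0.22  0.3   1.96  0.2   0.37  1.25] F [ 0.1  0.  -0.3] w 91.7
```

View pics/s1.png

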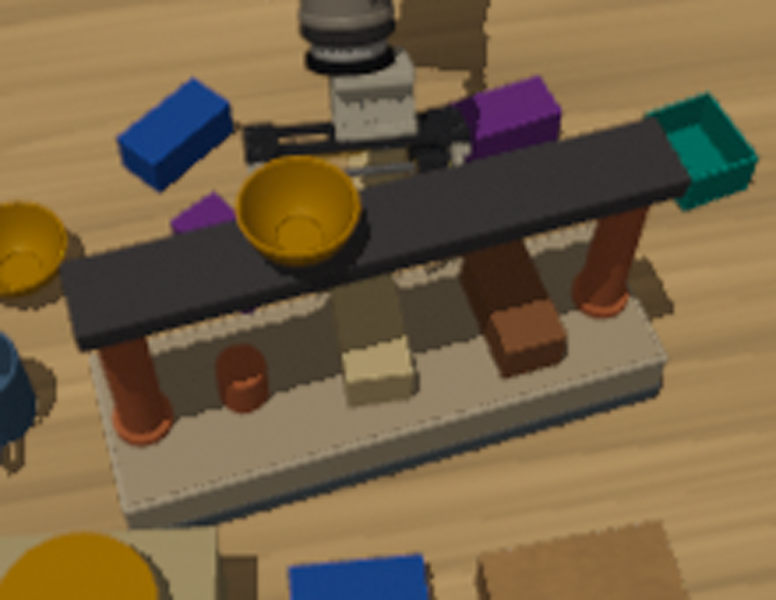

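The view shows the gripper hovering on the near side, with its fingers straddling the brick's line. Joint 5 is near its limit, so I'm reducing the tilt to 24° for the grasp.

Run:
```python
from h import *
st=np.array([643.8,-31.7]); psi=-.073; u=np.array([np.cos(psi),np.sin(psi)])
g=np.r_[st-(57-20)*u,80+26]; th=np.radians(24)
plan(g,psi,th); p,R=goal(g,psi,th); z=R.as_matrix()[:,2]; plan(g-60*z,psi,th)
```

```text
t 5.75 shift u [ 1.26 -0.07 -2.13] turn u [ 0.054  0.722 -0.016] q [-0.22  0.3   1.96  0.2   0.37  1.25] F [ 0.7 -0.3  0.6] w 91.7
t 5.75 shift u [ 0.45 -0.01 -0.31] turn u [ 0.054  0.722 -0.016] q [-0.22  0.3   1.96  0.2   0.37  1.25] F [ 0.7 -0.3  0.6] w 91.7
```

>>> play_rows:
  rows:
    - [[0.2, 0, 0], [0.05, 0.72, -0.02]]
    - [[0.25, -0.01, -0.31], [0, 0, 0]]
    - [[0.2, -0.02, -0.45], [0, 0, 0]]
    - [[0.2, -0.02, -0.45], [0, 0, 0]]
    - [[0.2, -0.01, -0.46], [0, 0, 0]]
    - [[0.21, -0.01, -0.46], [0, 0, 0]]
    - [[0, 0, 0], [0, 0, 0]]

```text
time: 6.62
tool_pos: [609.0, -29.5, 100.7]
tcp_rot: [3.141, -0.419, -0.074]
contact_force: [-0.4, 0.6, 0.6]
grip_width: 91.9
finger_force: 0.0
```

>>> play_rows:
  rows:
    - [[0, 0, 0], [0, 0, 0]]
    - [[0, 0, 0], [0, 0, 0]]
    - [[0, 0, 0], [0, 0, 0]]
    - [[0, 0, 0], [0, 0, 0]]
    - [[0, 0, 0], [0, 0, 0]]
    - [[0, 0, 0], [0, 0, 0]]
  hand: -1

```text
time: 7.38
tool_pos: [609.4, -29.6, 102.8]
tcp_rot: [3.141, -0.422, -0.074]
contact_force: [-3.4, -1.5, 4.1]
grip_width: 56.7
finger_force: 30.0
```

```bash
cat > look.py <<'E'
from h import *
def refit(p0,z0,col="buff",cams=("scene",),n0="standing_brick"):
    B=box(np.r_[D,A],(70,490,25),265); out=[]
    for n in cams:
        c=capture(n)
        for r in trace(n0,n):
            m=np.array(r["mask"],bool); k=c["frame"][m].mean(0)
            if k[0]>1.3*k[2] and k[1]>.75*k[0]: out.append((c,m,np.zeros_like(m)))
    return out,B
E
python3 - <<'E'
from h import *
from look import *
V,B=refit(None,80)
for v in V: print(v[1].sum(), fit([v],(114,57,50),80,(643.8,-31.7,-.073),[B]))
plan((643.8-37,-31.7+2.7,106),-.073,np.radians(24))
E
```

```text
726 (array([ 6.46716907e+02, -3.18095997e+01, -9.31006781e-02]), np.float64(57.862099192618224))
t 7.47 shift u [-0.02  0.02 -0.05] turn u [0.009 0.021 0.01 ] q [-0.2   0.48  1.84  0.13  0.41  1.34] F [-3.3 -0.3  6.1] w 57.0
```

>>> play_rows:
  rows:
    - [[0, 0, 0.12], [0, 0, 0]]
    - [[0.02, 0.17, 0], [0, 0, 0.16]]
    - [[0.02, 0.17, 0], [0, 0, 0.16]]
    - [[0.02, 0.18, 0], [0, 0, 0.16]]
    - [[0.02, 0.18, 0], [0, 0, 0.16]]
    - [[0.02, 0.18, 0], [0, 0, 0.16]]
    - [[0.02, 0.18, 0], [0, 0, 0.16]]
    - [[0.01, 0.18, 0], [0, 0, 0.16]]
    - [[0.01, 0.17, 0], [0, 0, 0.17]]
    - [[0, 0, -0.06], [0, 0, 0]]
    - [[0, 0, 0], [0, 0, 0]]

```text
time: 8.85
tool_pos: [613.5, 12.7, 104.0]
tcp_rot: [3.141, -0.421, 0.106]
contact_force: [0.5, 0.2, -3.1]
grip_width: 56.6
finger_force: 30.0
```

```bash
cat > rel.py <<'E'
from h import *
from look import *
import sys
def run(p0s,save=None):
    """fit end brick and standing/spare bricks in the scene view, report in deck-local mm/deg relative to end brick"""
    c=capture("scene"); B=box(np.r_[D,A],(70,490,25),265); Z=np.zeros((384,512),bool)
    if save: cv2.imwrite(save,cv2.resize(c["frame"][150:280,170:360,::-1],(789,540),interpolation=cv2.INTER_CUBIC))
    seen=[]
    for q,dark in(("end_brick",1),("standing_brick",0)):
        for r in trace(q,"scene"):
            m=np.array(r["mask"],bool); k=c["frame"][m].mean(0); at=r["at"]
            ok=(k[0]>1.25*k[2]) and ((k[0]<95)==bool(dark)) and 190<at[0]<250
            print(q,round(float(r["p"]),2),[int(v) for v in at],int(m.sum()),k.astype(int),ok)
            if ok:
                g=back(c,at,130); P,e=fit([(c,m,Z)],(114,57,50),80,(g[0]-20,g[1],A),[B]); print("   world",np.round(P,3),"local",np.round(w2d(P),1),"dyaw deg",round(np.degrees(P[2]-A),1),"err",round(e))
E
python3 - <<'E'
from rel import *
run(None,"pics/s2.png")
plan((613,12.7,106),.106,np.radians(24))
E
```

```text
end_brick 0.66 [209, 292] 745 [73 45 26] True
   world [6.37776e+02 9.83580e+01 5.70000e-02] local [ -2.8 124.5] dyaw deg -2.8 err 69
standing_brick 0.95 [290, 250] 989 [ 32  63 115] False
standing_brick 0.75 [212, 273] 775 [109  95  66] True
   world [6.47037e+02 1.82660e+01 7.70000e-02] local [-2.  43.9] dyaw deg -1.7 err 68
t 9.0 shift u [ 0.05  0.01 -0.09] turn u [0.005 0.018 0.004] q [-0.16  0.48  1.83  0.25  0.44  1.1 ] F [-0.3 -0.3 -2.9] w 56.8
```

View pics/s2.png

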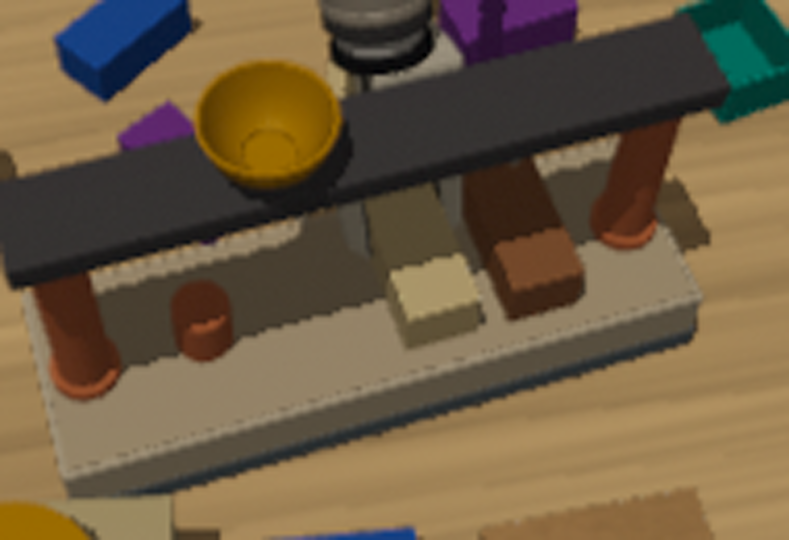

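>>> play_rows:
  rows:
    - [[0.03, 0, -0.05], [0, 0, 0]]
    - [[0, 0, -0.03], [0, 0, 0]]
    - [[0, 0, 0], [0, 0, 0]]

```text
time: 9.38
tool_pos: [615.1, 12.6, 102.8]
tcp_rot: [3.14, -0.423, 0.106]
contact_force: [-2.6, -0.3, 5.6]
grip_width: 57.3
finger_force: 30.0
```

>>> play_rows:
  rows:
    - [[0, 0, 0], [0, 0, 0]]
    - [[0, 0, 0], [0, 0, 0]]
    - [[-0.1, -0.01, 0.22], [0, 0, 0]]
    - [[-0.3, -0.03, 0.68], [0, 0, 0]]
    - [[-0.3, -0.03, 0.68], [0, 0, 0]]
    - [[-0.35, -0.04, 0.72], [0, 0, 0]]
  hand: 0.43

```text
time: 10.12
tool_pos: [582.6, 9.3, 171.8]
tcp_rot: [3.14, -0.422, 0.106]
contact_force: [0.6, 0.2, -0.4]
grip_width: 65.6
finger_force: 0.0
```

Run:
```python
from rel import *
run(None)
c=capture("top"); B=box(np.r_[D,A],(70,490,25),265)
# push tool: closed fingers, azimuth psi so joint5 keeps margin; finger half-stack 19
for psi in(-.4,0.106,.5):
  th=np.radians(28)
  p,R=goal((0,0,0),psi,th); z=R.as_matrix()[:,2]; print(psi,z)
plan((613,12.7,106),.106,np.radians(24))
```

```text
end_brick 0.96 [207, 294] 758 [72 44 25] True
   world [6.37649e+02 9.81680e+01 6.30000e-02] local [ -2.9 124.4] dyaw deg -2.4 err 63
standing_brick 0.72 [212, 271] 763 [111  96  66] True
   world [6.47874e+02 1.66510e+01 1.02000e-01] local [-1.4 42.2] dyaw deg -0.2 err 59
standing_brick 0.64 [291, 248] 923 [ 27  61 117] False
standing_brick 0.41 [178, 208] 134 [103  54 102] False
-0.4 [ 0.43241194 -0.18282084 -0.88294759]
0.106 [ 0.46683654  0.04967085 -0.88294759]
0.5 [ 0.41200006  0.22507666 -0.88294759]
t 10.32 shift u [ 1.06  0.12 -2.32] turn u [0.006 0.027 0.003] q [-0.17  0.33  1.84  0.21  0.57  1.14] F [-0.3 -0.7  0.3] w 65.8
```

Run:
```python
from h import *
th=np.radians(28); g=np.r_[d2w(-13,-19),109]; p,R=goal(g,A,th); z=R.as_matrix()[:,2]
plan(g-75*z,A,th); print(75*z/30, "y-hat",d2w(0,1)-D)
```

```text
t 10.32 shift u [ 0.9  -1.94 -0.01] turn u [ 0.059 -0.471  0.003] q [-0.17  0.33  1.84  0.21  0.57  1.14] F [-0.3 -0.7  0.3] w 65.8
[ 1.16709135  0.12417712 -2.20736898] y-hat [-0.10580161  0.99438726]
```

>>> play_rows:
  rows:
    - [[0.3, -0.65, 0], [0.02, -0.16, 0]]
    - [[0.3, -0.65, 0], [0.02, -0.16, 0]]
    - [[0.3, -0.64, 0], [0.02, -0.15, 0]]
    - [[0, 0, 0], [0, 0, 0]]
    - [[0.29, 0.03, -0.55], [0, 0, 0]]
    - [[0.29, 0.03, -0.55], [0, 0, 0]]
    - [[0.29, 0.03, -0.55], [0, 0, 0]]
    - [[0.29, 0.03, -0.55], [0, 0, 0]]
    - [[0, 0, 0], [0, 0, 0]]
  hand: -1

```text
time: 11.45
tool_pos: [644.2, -44.0, 102.0]
tcp_rot: [-3.139, -0.483, 0.106]
contact_force: [-0.8, -0.1, -0.2]
grip_width: 0.7
finger_force: 0.0
```

>>> play_rows:
  rows:
    - [[-0.01, 0.13, 0], [0, 0, 0]]
    - [[-0.01, 0.13, 0], [0, 0, 0]]
    - [[-0.02, 0.13, 0], [0, 0, 0]]
    - [[-0.01, 0.13, 0], [0, 0, 0]]
    - [[-0.01, 0.13, 0], [0, 0, 0]]
    - [[-0.02, 0.13, 0], [0, 0, 0]]
    - [[-0.01, 0.13, 0], [0, 0, 0]]
    - [[0, 0, 0], [0, 0, 0]]

```text
time: 12.45
tool_pos: [642.0, -17.4, 104.8]
tcp_rot: [-3.141, -0.487, 0.106]
contact_force: [0.6, -0.7, 0.5]
grip_width: 0.6
finger_force: 0.2
```

Run:
```python
from rel import *
plan(np.r_[d2w(-13,20.5),109],A,np.radians(28)); print(w2d(get_obs()["tool_pos"]))
run(None)
```

```text
t 12.45 shift u [-0.04  0.38 -0.01] turn u [-0.004 -0.01  -0.001] q [-0.22  0.51  1.8   0.4   0.39  0.91] F [ 0.6 -0.7  0.5] w 0.6
[-10.80265634   8.95543658]
end_brick 0.81 [209, 292] 721 [75 47 27] True
   world [6.39842e+02 9.99370e+01 3.10000e-02] local [ -0.5 125.9] dyaw deg -4.3 err 101
standing_brick 0.93 [213, 279] 671 [119 103  71] True
   world [ 6.50163e+02  3.20370e+01 -6.80000e-02] local [ 2.5 57.3] dyaw deg -10.0 err 133
standing_brick 0.66 [290, 248] 978 [ 31  63 117] False
standing_brick 0.54 [179, 206] 122 [ 99  48 104] False
standing_brick 0.21 [176, 232] 869 [130  90   4] False
```

>>> play_rows:
  rows:
    - [[-0.01, 0.08, 0], [0, 0, 0]]
    - [[-0.01, 0.08, 0], [0, 0, 0]]
    - [[-0.01, 0.08, 0], [0, 0, 0]]
    - [[-0.01, 0.08, 0], [0, 0, 0]]
    - [[0, 0.05, 0], [0, 0, 0]]
    - [[0, 0, 0], [0, 0, 0]]

```text
time: 13.35
tool_pos: [642.2, -7.7, 105.7]
tcp_rot: [3.14, -0.491, 0.105]
contact_force: [2.9, -4.3, -0.9]
grip_width: 0.4
finger_force: 2.4
```

Run:
```python
from rel import *
run(None,"pics/s3.png"); print(w2d(get_obs()["tool_pos"]))
```

```text
end_brick 0.86 [210, 294] 677 [78 50 30] True
   world [6.38045e+02 1.03788e+02 2.60000e-02] local [ -1.9 129.9] dyaw deg -4.6 err 139
standing_brick 0.98 [288, 247] 969 [ 29  62 117] False
standing_brick 0.59 [213, 281] 680 [117 102  70] True
   world [ 6.48612e+02  4.11910e+01 -5.10000e-02] local [ 2.  66.6] dyaw deg -9.0 err 133
[-9.56937223 18.61695398]
```

View pics/s3.png

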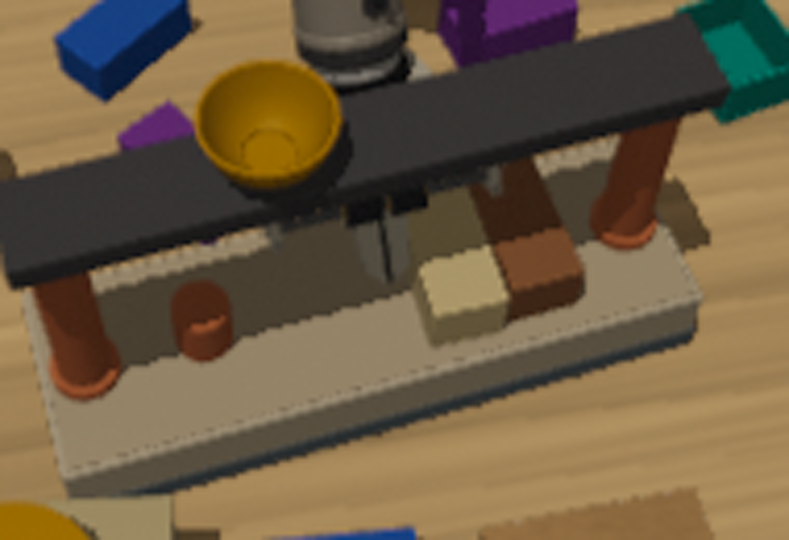

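The view shows the brick butted along the end brick, with the finger occluding its left edge and biasing the yaw fit. One more firm nudge, then back off and check.

>>> play_rows:
  rows:
    - [[0, 0.06, 0], [0, 0, 0]]
    - [[0, 0.06, 0], [0, 0, 0]]
    - [[0, 0, 0], [0, 0, 0]]

```text
time: 13.88
tool_pos: [644.1, -6.4, 107.0]
tcp_rot: [3.137, -0.495, 0.105]
contact_force: [7.7, -14.1, -1.9]
grip_width: 0.0
finger_force: 7.4
```

>>> play_rows:
  rows:
    - [[0, -0.3, 0], [0, 0, 0]]
    - [[0, -0.3, 0], [0, 0, 0]]
    - [[-0.3, -0.03, 0.55], [0, 0, 0]]
    - [[-0.3, -0.03, 0.55], [0, 0, 0]]
    - [[-0.4, -0.03, 0.7], [0, 0, 0]]
    - [[-0.4, -0.03, 0.7], [0, 0, 0]]
    - [[-0.7, 0, 0.3], [0, 0, 0]]

```text
time: 14.75
tool_pos: [578.0, -24.8, 190.2]
tcp_rot: [3.142, -0.489, 0.106]
contact_force: [-0.9, -0.2, -0.1]
grip_width: 0.4
finger_force: 0.0
```

Run:
```python
from rel import *
run(None,"pics/s4.png"); print(w2d(get_obs()["tool_pos"]))
```

```text
end_brick 0.76 [206, 294] 699 [75 47 28] True
   world [6.38291e+02 1.03319e+02 1.20000e-02] local [ -1.7 129.4] dyaw deg -5.4 err 139
standing_brick 0.91 [288, 250] 884 [ 23  59 118] False
standing_brick 0.71 [212, 279] 749 [114  99  68] True
   world [6.47438e+02 4.03550e+01 2.90000e-02] local [ 0.7 65.8] dyaw deg -4.4 err 73
standing_brick 0.7 [184, 206] 105 [ 96  44 105] False
[-75.68689209   8.52290418]
```

View pics/s4.png

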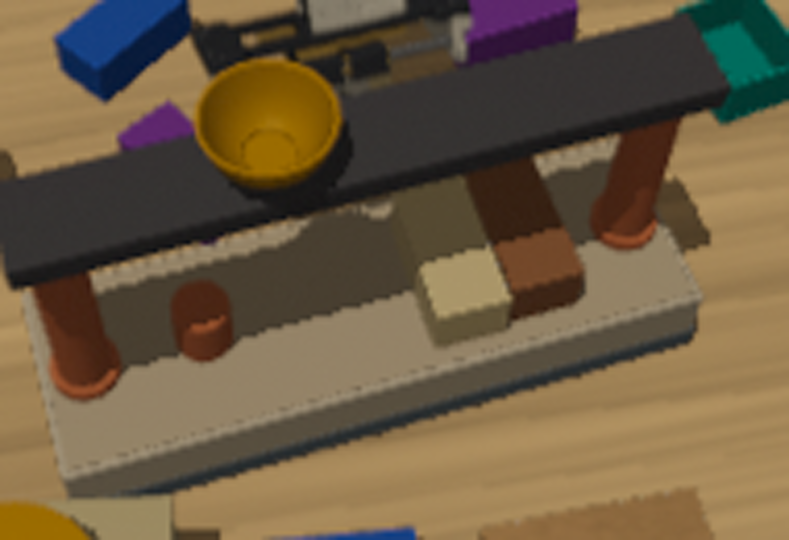

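The view shows the brick tight against the end brick at (505,280). Next I measure whether their ends line up, using sub-pixel edge profiles in both cameras.

```bash
cat > edges.py <<'E'
from h import *
def prof(c,pts):
    uv=proj(c,pts).astype(np.float32)
    return cv2.remap(c["frame"].astype(np.float32),uv[None,:,0],uv[None,:,1],cv2.INTER_LINEAR)[0]
def edge_x(c,ly,z,lo,hi):
    L=np.arange(lo,hi,.5); P=prof(c,np.array([np.r_[d2w(l,ly),z] for l in L]))
    k=np.ones(5)/5; P=np.stack([np.convolve(P[:,i],k,"valid") for i in range(3)],1); g=np.abs(P[6:]-P[:-6]).sum(1); Lc=L[2:-2][3:-3]
    i=g.argmax(); w=g[max(0,i-8):i+9]; return (Lc[max(0,i-8):i+9]*w).sum()/w.sum(), g.max()
def edge_y(c,lx,z,lo,hi):
    L=np.arange(lo,hi,.5); P=prof(c,np.array([np.r_[d2w(lx,l),z] for l in L]))
    k=np.ones(5)/5; P=np.stack([np.convolve(P[:,i],k,"valid") for i in range(3)],1); g=np.abs(P[6:]-P[:-6]).sum(1); Lc=L[2:-2][3:-3]
    i=g.argmax(); w=g[max(0,i-8):i+9]; return (Lc[max(0,i-8):i+9]*w).sum()/w.sum(), g.max()
E
cat > ends.py <<'E'
from edges import *
def ends(lys,nears=True):
    s=capture("scene"); t=capture("top")
    for ly in lys:
        r=[edge_x(s,ly,130,40,76),edge_x(s,ly,81,42,76),edge_x(t,ly,130,-72,-42)]
        print(ly,"far-top %.1f(%d) far-bottom %.1f(%d) near-top %.1f(%d)"%sum(r,()))
    return s,t
E
python3 - <<'E'
from ends import *
s,t=ends((108,115,122,129,136,143, 46,53,60,67,74,81,88))
for lx in (42,46,50,54): print("row edges y scene",lx,[np.round(edge_y(s,lx,130,*b),1) for b in((25,55),(85,110),(140,165))])
for lx in (-52,-48,-44): print("row edges y top",lx,[np.round(edge_y(t,lx,130,*b),1) for b in((25,55),(85,110),(140,165))])
E
```

```text
108 far-top 59.5(53) far-bottom 57.8(105) near-top -57.0(118)
115 far-top 58.0(48) far-bottom 57.4(148) near-top -67.9(170)
122 far-top 59.4(56) far-bottom 58.6(100) near-top -63.7(62)
129 far-top 58.7(46) far-bottom 57.7(143) near-top -67.6(92)
136 far-top 58.8(51) far-bottom 57.3(122) near-top -67.8(127)
143 far-top 59.5(46) far-bottom 58.0(136) near-top -67.9(167)
46 far-top 63.7(85) far-bottom 63.5(64) near-top -61.4(89)
53 far-top 64.1(83) far-bottom 62.9(62) near-top -60.4(130)
60 far-top 64.1(83) far-bottom 62.8(78) near-top -60.0(91)
67 far-top 64.9(91) far-bottom 63.7(61) near-top -55.8(83)
74 far-top 64.5(82) far-bottom 63.4(85) near-top -61.2(76)
81 far-top 65.1(95) far-bottom 64.2(63) near-top -60.7(118)
88 far-top 66.3(95) far-bottom 64.0(86) near-top -54.1(51)
row edges y scene 42 [array([ 35.2, 134.4]), array([ 92.3, 140.8]), array([152.5,  67.1])]
row edges y scene 46 [array([35.5, 90.7]), array([ 92. , 134.3]), array([153.1,  63. ])]
row edges y scene 50 [array([ 35.5, 121.2]), array([ 92.2, 117.5]), array([152.9,  63.5])]
row edges y scene 54 [array([ 34.7, 105.2]), array([ 92., 144.]), array([153.2,  66.1])]
row edges y top -52 [array([ 39.3, 107.5]), array([ 92.5, 163.4]), array([153.9,  43. ])]
row edges y top -48 [array([38.9, 80.7]), array([101.9, 214.5]), array([154.1,  54.4])]
row edges y top -44 [array([29.3, 30.6]), array([101.7,  95. ]), array([154.7,  73. ])]
```

The edge profiles show three things:
- The standing brick's far end is about 5.6 mm past the end brick's.
- It is yawed about -2.4°, leaving a small gap at the far end.
- I can fix both later with a push from the far side.

Next I fetch the spare, gripped near its near end with the tool vertical.

Run:
```python
from h import *
psi=-.27; u=np.array([np.cos(psi),np.sin(psi)]); g=np.array([446.7,14.5])-(57-22)*u
plan(np.r_[g,110],psi,0); plan(np.r_[g,27],psi,0)
```

```text
t 15.0 shift u [-5.51  1.62 -2.79] turn u [ 0.284  3.501 -2.635] q [-0.27  0.29  1.88  0.34  0.54  0.95] F [ 0.2 -0.6 -0.3] w 0.7
t 15.0 shift u [-5.51  1.62 -5.55] turn u [ 0.284  3.501 -2.635] q [-0.27  0.29  1.88  0.34  0.54  0.95] F [ 0.2 -0.6 -0.3] w 0.7
```

>>> play_rows:
  rows:
    - [[-0.69, 0.2, -0.2], [0.04, 0.44, -0.33]]
    - [[-0.69, 0.2, -0.2], [0.04, 0.44, -0.33]]
    - [[-0.69, 0.2, -0.4], [0.04, 0.44, -0.33]]
    - [[-0.69, 0.2, -0.4], [0.04, 0.44, -0.33]]
    - [[-0.69, 0.2, -0.4], [0.03, 0.44, -0.33]]
    - [[-0.69, 0.2, -0.4], [0.03, 0.44, -0.33]]
    - [[-0.69, 0.2, -0.4], [0.03, 0.43, -0.33]]
    - [[-0.68, 0.2, -0.4], [0.03, 0.43, -0.33]]
    - [[0, 0, 0], [0, 0, 0]]
  hand: 0.8

```text
time: 16.12
tool_pos: [412.2, 23.6, 103.7]
tcp_rot: [3.141, 0.002, -0.27]
contact_force: [0.5, -0.6, 0.4]
grip_width: 81.6
finger_force: 0.0
```

Run:
```python
from h import *
psi=-.27; u=np.array([np.cos(psi),np.sin(psi)]); g=np.array([446.7,14.5])-(57-22)*u
plan(np.r_[g,27],psi,0)
```

```text
t 16.12 shift u [ 0.02  0.01 -2.72] turn u [ 0.001 -0.015 -0.001] q [-0.13  0.33  2.   -0.    0.82  1.71] F [ 0.5 -0.6  0.4] w 81.6
```

>>> play_rows:
  rows:
    - [[0, 0, -0.6], [0, 0, 0]]
    - [[0, 0, -0.6], [0, 0, 0]]
    - [[0, 0, -0.6], [0, 0, 0]]
    - [[0, 0, -0.5], [0, 0, 0]]
    - [[0, 0, -0.4], [0, 0, 0]]
    - [[0, 0, 0], [0, 0, 0]]

```text
time: 16.88
tool_pos: [412.7, 23.1, 23.3]
tcp_rot: [3.141, -0.0, -0.271]
contact_force: [-0.0, 0.2, -0.5]
grip_width: 82.3
finger_force: 0.0
```

>>> play_rows:
  rows:
    - [[0, 0, 0], [0, 0, 0]]
    - [[0, 0, 0], [0, 0, 0]]
    - [[0, 0, 0], [0, 0, 0]]
    - [[0, 0, 0], [0, 0, 0]]
    - [[0, 0, 0], [0, 0, 0]]
  hand: -1

```text
time: 17.5
tool_pos: [412.8, 23.1, 24.2]
tcp_rot: [3.141, -0.001, -0.271]
contact_force: [-0.5, -0.3, 6.4]
grip_width: 57.0
finger_force: 30.0
```

>>> play_rows:
  rows:
    - [[0, 0, 0.4], [0, 0, 0]]
    - [[0, 0, 0.7], [0, 0, 0]]
    - [[0, 0, 0.9], [0, 0, 0]]
    - [[0, 0, 0.9], [0, 0, 0]]
    - [[0, 0, 0.6], [0, 0, 0]]
    - [[0, 0, 0], [0, 0, 0]]

```text
time: 18.25
tool_pos: [413.1, 23.2, 130.0]
tcp_rot: [3.142, -0.003, -0.271]
contact_force: [-0.8, -1.2, -3.4]
grip_width: 56.9
finger_force: 30.0
```

Run:
```python
from h import *
g=d2w(-80,-38)
print(g); plan(np.r_[g,80+27+25],A,0); plan(np.r_[g,80+27],A,0)
c=capture("scene"); cv2.imwrite("pics/s5.png",cv2.resize(c["frame"][110:280,150:370,::-1],(776,600),interpolation=cv2.INTER_CUBIC))
```

```text
[578.16948047 -71.45084452]
t 18.25 shift u [ 5.5  -3.16 -0.1 ] turn u [2.0e-03 2.3e-02 2.7e+00] q [-0.13  0.28  1.97 -0.    0.89  1.71] F [-0.8 -1.2 -3.4] w 56.9
t 18.25 shift u [ 5.5  -3.16 -0.93] turn u [2.0e-03 2.3e-02 2.7e+00] q [-0.13  0.28  1.97 -0.    0.89  1.71] F [-0.8 -1.2 -3.4] w 56.9
```

View pics/s5.png

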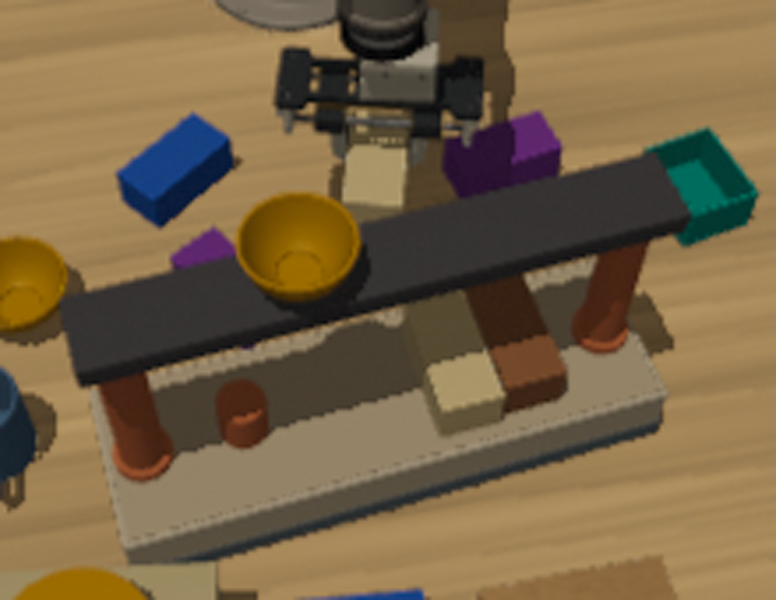

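>>> play_rows:
  rows:
    - [[0.5, -0.3, 0], [0, 0, 0.3]]
    - [[0.62, -0.36, 0], [0, 0, 0.3]]
    - [[0.62, -0.36, 0], [0, 0, 0.3]]
    - [[0.62, -0.36, 0], [0, 0, 0.3]]
    - [[0.63, -0.36, 0], [0, 0, 0.3]]
    - [[0.63, -0.36, 0], [0, 0, 0.3]]
    - [[0.63, -0.36, 0], [0, 0, 0.3]]
    - [[0.63, -0.36, 0], [0, 0, 0.3]]
    - [[0.62, -0.34, 0], [0, 0, 0.3]]
    - [[0, 0, -0.35], [0, 0, 0]]
    - [[0, 0, -0.3], [0, 0, 0]]
    - [[0, 0, 0], [0, 0, 0]]

```text
time: 19.8
tool_pos: [576.0, -70.9, 107.6]
tcp_rot: [-3.141, 0.003, 0.106]
contact_force: [-0.2, -0.1, -3.0]
grip_width: 57.2
finger_force: 30.0
```

>>> play_rows:
  rows:
    - [[0, 0, -0.12], [0, 0, 0]]
    - [[0, 0, -0.08], [0, 0, 0]]
    - [[0, 0, -0.05], [0, 0, 0]]
    - [[0, 0, 0], [0, 0, 0]]

```text
time: 20.3
tool_pos: [577.6, -71.4, 104.2]
tcp_rot: [3.141, -0.002, 0.106]
contact_force: [-5.5, 1.3, 11.4]
grip_width: 56.7
finger_force: 30.0
```

>>> play_rows:
  rows:
    - [[0, 0, 0], [0, 0, 0]]
    - [[0, 0, 0], [0, 0, 0]]
    - [[0, 0, 0], [0, 0, 0]]
    - [[0.02, 0, 0], [0.08, -0.75, 0]]
    - [[0.03, 0, 0], [0.08, -0.75, 0]]
    - [[0.02, 0, 0], [0.08, -0.75, 0]]
    - [[0, 0, 0], [0.08, -0.74, 0]]
    - [[0, 0, 0], [0, 0, 0]]
  hand: 0.6

```text
time: 21.3
tool_pos: [578.2, -71.5, 101.1]
tcp_rot: [-3.14, -0.418, 0.104]
contact_force: [0.6, 0.1, 0.1]
grip_width: 73.4
finger_force: 0.0
```

Run:
```python
from h import *
plan((577.6,-71.4,107),A,np.radians(24)); print(w2d(get_obs()["tool_pos"]))
```

```text
t 21.3 shift u [0.05 0.01 0.04] turn u [-0.009 -0.008  0.012] q [-0.35  0.45  1.9   0.43  0.45  0.76] F [0.6 0.1 0.1] w 73.4
[-80.00790623 -38.09832709]
```

>>> play_rows:
  rows:
    - [[0, 0, 0], [0, 0, 0]]
    - [[0, 0, 0], [0, 0, 0]]
    - [[0, 0, 0], [0, 0, 0]]
    - [[0, 0, 0], [0, 0, 0]]
  hand: -1

```text
time: 21.8
tool_pos: [580.3, -71.6, 102.2]
tcp_rot: [3.141, -0.421, 0.106]
contact_force: [1.6, 0.2, 1.0]
grip_width: 57.2
finger_force: 30.0
```

>>> play_rows:
  rows:
    - [[0, 0, 0.08], [0, 0, 0]]
    - [[0, 0, 0.08], [0, 0, 0]]
    - [[0.16, 0.1, 0], [0, 0, 0]]
    - [[0.16, 0.1, 0], [0, 0, 0]]
    - [[0.16, 0.1, 0], [0, 0, 0]]
    - [[0.16, 0.1, 0], [0, 0, 0]]
    - [[0.16, 0.1, 0], [0, 0, 0]]
    - [[0.16, 0.1, 0], [0, 0, 0]]
    - [[0.16, 0.1, 0], [0, 0, 0]]
    - [[0.16, 0.1, 0], [0, 0, 0]]
    - [[0, 0, 0], [0, 0, 0]]

```text
time: 23.18
tool_pos: [618.4, -47.3, 106.7]
tcp_rot: [3.141, -0.421, 0.106]
contact_force: [1.0, 0.1, -3.6]
grip_width: 56.7
finger_force: 30.0
```

Run:
```python
from ends import *
o=get_obs(); print(o["contact_force"],w2d(o["tool_pos"]),np.round(o["joint_positions"],2))
s,t=ends((115,125,135,145, 50,60,70,80,-40,-32,-24,-16,-8,0,6))
for lx in (42,46,50): print("y",lx,[np.round(edge_y(s,lx,130,*b),1) for b in((-60,-30),(-3,25),(28,55),(85,110))])
```

```text
[ 1.03437874  0.06079458 -3.56718447] [-37.42192521 -18.2804064 ] [-0.28  0.49  1.8   0.34  0.48  0.92]
115 far-top 58.0(48) far-bottom 57.4(145) near-top -67.8(173)
125 far-top 59.1(49) far-bottom 58.2(114) near-top -67.4(64)
135 far-top 59.1(51) far-bottom 57.6(111) near-top -67.8(126)
145 far-top 71.5(65) far-bottom 58.2(105) near-top -67.8(91)
50 far-top 63.7(82) far-bottom 62.8(80) near-top -68.3(15)
60 far-top 64.1(85) far-bottom 62.8(81) near-top -47.6(11)
70 far-top 64.5(90) far-bottom 62.9(69) near-top -52.2(18)
80 far-top 65.3(95) far-bottom 64.2(62) near-top -47.9(19)
-40 far-top 49.2(86) far-bottom 49.1(64) near-top -46.5(226)
-32 far-top 49.9(88) far-bottom 51.7(105) near-top -49.6(152)
-24 far-top 50.0(90) far-bottom 50.2(83) near-top -48.3(127)
-16 far-top 71.9(88) far-bottom 49.9(90) near-top -46.6(122)
-8 far-top 49.6(91) far-bottom 48.9(78) near-top -46.0(112)
0 far-top 50.2(92) far-bottom 51.3(101) near-top -47.0(288)
6 far-top 71.0(97) far-bottom 49.5(84) near-top -50.0(201)
y 42 [array([-46.1,  94.4]), array([ 9.8, 90.3]), array([ 35.2, 132.7]), array([ 92.3, 143. ])]
y 46 [array([-45.2,  91.3]), array([ 9.7, 39.7]), array([35.6, 91.5]), array([ 92. , 133.4])]
y 50 [array([-53.2,  69.9]), array([13.1, 44.9]), array([ 35.5, 122.3]), array([ 92.2, 119.3])]
```

>>> play_rows:
  rows:
    - [[0.08, 0.01, 0], [0, 0, 0]]
    - [[0.08, 0.01, 0], [0, 0, 0]]
    - [[0, 0, -0.08], [0, 0, 0]]
    - [[0, 0, -0.08], [0, 0, 0]]
    - [[0, 0, 0], [0, 0, 0]]

```text
time: 23.9
tool_pos: [623.1, -47.0, 102.2]
tcp_rot: [3.141, -0.421, 0.106]
contact_force: [-0.1, 0.7, 0.9]
grip_width: 56.8
finger_force: 30.0
```

>>> play_rows:
  rows:
    - [[0, 0, 0], [0, 0, 0]]
    - [[0, 0, 0], [0, 0, 0]]
    - [[-0.1, -0.01, 0.22], [0, 0, 0]]
    - [[-0.3, -0.03, 0.68], [0, 0, 0]]
    - [[-0.3, -0.03, 0.68], [0, 0, 0]]
    - [[-0.35, -0.04, 0.72], [0, 0, 0]]
  hand: 0.43

```text
time: 24.65
tool_pos: [591.0, -50.4, 171.9]
tcp_rot: [3.141, -0.421, 0.106]
contact_force: [0.9, -0.7, 1.1]
grip_width: 65.4
finger_force: 0.0
```

Run:
```python
from ends import *
s,t=ends((-40,-30,-20,-10,0))
for lx in (42,46,50): print("y",lx,[np.round(edge_y(s,lx,130,*b),1) for b in((-60,-30),(-3,25),(28,55),(85,110))])
th=np.radians(28); g=np.r_[d2w(-11,-78),109]; p,R=goal(g,A,th); z=R.as_matrix()[:,2]
plan(g-75*z,A,th); print(75*z/30)
```

```text
-40 far-top 56.3(85) far-bottom 55.8(67) near-top -60.7(157)
-30 far-top 56.6(85) far-bottom 55.6(75) near-top -47.7(138)
-20 far-top 56.6(91) far-bottom 55.5(83) near-top -59.7(228)
-10 far-top 56.4(88) far-bottom 55.2(81) near-top -61.7(186)
0 far-top 56.7(91) far-bottom 56.1(67) near-top -68.0(235)
y 42 [array([-46.7, 109.3]), array([ 9. , 45.1]), array([ 35.2, 134. ]), array([ 92.3, 141. ])]
y 46 [array([-46.4,  86.1]), array([ 8.2, 71.8]), array([35.6, 89.9]), array([ 92. , 133.5])]
y 50 [array([-46.4, 113.5]), array([ 9.2, 58.9]), array([ 35.5, 122.6]), array([ 92.2, 119.7])]
t 24.75 shift u [ 0.88 -1.89 -0.1 ] turn u [ 0.063 -0.452  0.004] q [-0.3   0.35  1.8   0.28  0.61  0.97] F [ 0.1 -0.2 -0.2] w 65.8
[ 1.16709135  0.12417712 -2.20736898]
```

>>> play_rows:
  rows:
    - [[0.3, -0.58, 0], [0.02, -0.15, 0]]
    - [[0.3, -0.58, 0], [0.02, -0.15, 0]]
    - [[0.3, -0.6, -0.05], [0.02, -0.15, 0]]
    - [[0, 0, 0], [0, 0, 0]]
    - [[0.29, 0.03, -0.55], [0, 0, 0]]
    - [[0.29, 0.03, -0.55], [0, 0, 0]]
    - [[0.29, 0.03, -0.55], [0, 0, 0]]
    - [[0.29, 0.03, -0.55], [0, 0, 0]]
    - [[0, 0, 0], [0, 0, 0]]
  hand: -1

```text
time: 25.88
tool_pos: [652.9, -98.8, 101.1]
tcp_rot: [-3.138, -0.481, 0.105]
contact_force: [-0.1, -0.3, -0.6]
grip_width: 0.4
finger_force: 0.0
```

>>> play_rows:
  rows:
    - [[-0.01, 0.13, 0], [0, 0, 0]]
    - [[-0.02, 0.13, 0], [0, 0, 0]]
    - [[-0.01, 0.13, 0], [0, 0, 0]]
    - [[-0.01, 0.13, 0], [0, 0, 0]]
    - [[-0.02, 0.13, 0], [0, 0, 0]]
    - [[-0.01, 0.13, 0], [0, 0, 0]]
    - [[-0.01, 0.13, 0], [0, 0, 0]]
    - [[-0.02, 0.13, 0], [0, 0, 0]]
    - [[0, 0, 0], [0, 0, 0]]

```text
time: 27.0
tool_pos: [649.7, -67.7, 103.1]
tcp_rot: [-3.139, -0.483, 0.105]
contact_force: [0.6, -0.6, 0.0]
grip_width: 0.4
finger_force: 0.2
```

Run:
```python
from ends import *
o=get_obs(); print(o["contact_force"],w2d(o["tool_pos"]),np.round(o["joint_positions"],2))
s,t=ends((-10,0,10,20,50,60,70,80))
for lx in (42,46,50): print("y",lx,[np.round(edge_y(s,lx,130,*b),1) for b in((-40,-5),(28,55),(85,110))])
```

```text
[ 0.64258901 -0.57549217  0.04894783] [ -8.47965732 -41.83956677] [-0.31  0.53  1.76  0.46  0.44  0.77]
-10 far-top 58.7(83) far-bottom 57.7(58) near-top -46.0(344)
0 far-top 59.2(81) far-bottom 58.4(83) near-top -55.3(175)
10 far-top 61.4(83) far-bottom 60.7(61) near-top -65.6(18)
20 far-top 61.0(84) far-bottom 60.6(72) near-top -67.1(100)
50 far-top 63.1(85) far-bottom 62.7(84) near-top -54.5(63)
60 far-top 64.1(87) far-bottom 62.8(81) near-top -49.0(21)
70 far-top 64.7(90) far-bottom 62.9(68) near-top -49.1(20)
80 far-top 65.4(94) far-bottom 64.2(61) near-top -51.1(38)
y 42 [array([-28.1, 119.9]), array([ 35.1, 135.9]), array([ 92.3, 142.5])]
y 46 [array([-29.7, 121.6]), array([35.6, 95.3]), array([ 92. , 135.4])]
y 50 [array([-29.3,  81. ]), array([ 35.4, 124.9]), array([ 91.3, 115.4])]
```

>>> play_rows:
  rows:
    - [[-0.01, 0.1, 0], [0, 0, 0]]
    - [[-0.01, 0.1, 0], [0, 0, 0]]
    - [[-0.01, 0.08, 0], [0, 0, 0]]
    - [[0, 0.05, 0], [0, 0, 0]]
    - [[0, 0, 0], [0, 0, 0]]

```text
time: 27.72
tool_pos: [652.1, -63.2, 105.5]
tcp_rot: [3.135, -0.492, 0.104]
contact_force: [6.9, -18.7, -1.3]
grip_width: 0.5
finger_force: 9.9
```

>>> play_rows:
  rows:
    - [[0, 0.05, 0], [0, 0, 0]]
    - [[0, 0.05, 0], [0, 0, 0]]
    - [[0, 0, 0], [0, 0, 0]]

```text
time: 28.1
tool_pos: [653.5, -62.7, 106.5]
tcp_rot: [3.131, -0.495, 0.104]
contact_force: [7.7, -27.4, -0.5]
grip_width: 0.6
finger_force: 14.5
```

```bash
cat > st.py <<'E'
from ends import *
def st(lys=(115,135,50,65,80,-8,4,16,28)):
    o=get_obs(); print(round(o["time"],1),np.round(o["contact_force"],1),w2d(o["tool_pos"]),np.round(o["joint_positions"],2))
    s,t=ends(lys)
    for lx in (42,50): print("y far",lx,[np.round(edge_y(s,lx,130,*b),1) for b in((-40,-5),(28,55),(85,110))])
    for lx in (-50,-45): print("y near(top)",lx,[np.round(edge_y(t,lx,130,*b),1) for b in((-40,-5),(28,55),(85,110))])
E
python3 -c "
from st import *
st()"
```

```text
28.1 [  7.7 -27.4  -0.5] [ -4.14328669 -37.23400316] [-0.29  0.53  1.77  0.44  0.42  0.81]
115 far-top 58.0(50) far-bottom 57.4(149) near-top -67.9(174)
135 far-top 59.3(51) far-bottom 57.6(110) near-top -67.8(123)
50 far-top 64.8(88) far-bottom 63.5(75) near-top -64.5(72)
65 far-top 64.4(85) far-bottom 64.1(88) near-top -49.2(38)
80 far-top 65.4(92) far-bottom 64.4(71) near-top -50.4(24)
-8 far-top 59.4(84) far-bottom 59.2(88) near-top -64.6(20)
4 far-top 60.1(85) far-bottom 59.7(90) near-top -46.8(252)
16 far-top 60.7(86) far-bottom 59.2(77) near-top -67.5(26)
28 far-top 61.3(87) far-bottom 59.6(81) near-top -63.4(114)
y far 42 [array([-17.8,  81.4]), array([38.3, 25.8]), array([ 94.5, 106.5])]
y far 50 [array([-18.1, 122.4]), array([36.2, 37.5]), array([94.9, 91.1])]
y near(top) -50 [array([-28.4,  99.1]), array([51., 70.]), array([96.2, 68.2])]
y near(top) -45 [array([-31.7,  95.3]), array([32.2, 60.7]), array([96.4, 59.6])]
```

Run:
```python
import numpy as np
from scipy.optimize import least_squares
from h import *
o=get_obs()
Q=[([-1.302,.342,1.524,0,1.275,-.146],[211.6,-480.5,240.7]),([-.38,0,2.01,.27,.64,1.08],[482.1,-56.5,263.6]),([-.22,.3,1.96,.2,.37,1.25],[571.5,-26.8,164.2]),([-.2,.48,1.84,.13,.41,1.34],[609.4,-29.6,102.8]),([-.16,.48,1.83,.25,.44,1.1],[613.5,12.7,104]),([-.27,.29,1.88,.34,.54,.95],[578,-24.8,190.2]),([-.13,.33,2.0,0,.82,1.71],[412.2,23.6,103.7]),([-.13,.28,1.97,0,.89,1.71],[413.1,23.2,130]),([-.35,.45,1.9,.43,.45,.76],[578.2,-71.5,101.1]),([-.28,.49,1.8,.34,.48,.92],[618.4,-47.3,106.7]),(o["joint_positions"],o["tool_pos"])]
e=lambda s,a:Ro.from_euler(s,a)
def fk(p,q):
    h,L2,L3,d,w1,a3,w2=p
    R=e("z",q[0]); x=R.apply([0,w1,h]); R=R*e("y",q[1]); x=x+R.apply([0,0,L2]); R=R*e("y",q[2]); el=x; x=x+R.apply([a3,0,L3]); R=R*e("z",q[3]); wr=x; R=R*e("y",q[4]); x=x+R.apply([0,w2,d]); return x,el,wr
f=lambda p:np.concatenate([fk(p,q)[0]-t for q,t in Q])
for s in range(1):
    r=least_squares(f,[300,400,400,300,70,0,0],x_scale=100); print(np.round(r.x,1),np.abs(r.fun).max())
P=r.x; np.save("kin.npy",P); print("wrist,elbow now",fk(P,o["joint_positions"]))
lo=np.array([-2.53,-.77,.04,-1,.28,-3.11]);hi=np.array([2.53,2.02,2.7,4.14,2.66,3.11])
def ik(g,psi,th,q0):
    p,R=goal(g,psi,th)
    def c(q):
        x,_,_=fk(P,q); Rq=e("z",q[0])*e("y",q[1]+q[2])*e("z",q[3])*e("y",q[4])*e("z",q[5])
        return np.r_[x-p,200*((R*C0).inv()*Rq).as_rotvec()]
    return least_squares(c,np.clip(q0,lo+.01,hi-.01),bounds=(lo,hi))
# tool yaw constant between model and reported frame
q=o["joint_positions"]; Rq=e("z",q[0])*e("y",q[1]+q[2])*e("z",q[3])*e("y",q[4])*e("z",q[5]); C0=Ro.from_euler("xyz",o["tcp_rot"]).inv()*Rq; print(np.round(C0.as_matrix(),2))
for th in(0,-6,-10):
  for z in(110,380):
    for ly in(65,0):
      s=ik(np.r_[d2w(80,ly),z],A,np.radians(th),[0,.8,1.2,0,1.2,1.4]); x,el,wr=fk(P,s.x); print(th,z,ly,"res",round(s.cost,2),np.round(s.x,2),"wrist",np.round(wr),"elbow",np.round(el))
```

```text
[219.4 508.  378.  303.9  77.9  45.1  -0.8] 3.235414058999993
wrist,elbow now (array([654.01306755, -62.09976868, 106.69272049]), array([2.67756069e+02, 2.81935165e-01, 6.58136726e+02]), array([510.47448012, -73.25404244, 374.28667519]))
[[ 0.  1. -0.]
 [-1.  0.  0.]
 [ 0.  0.  1.]]
0 110 65 res 0.0 [-0.04  0.83  1.03 -0.    1.28  1.42] wrist [726.  49. 409.] elbow [378.  63. 562.]
0 110 0 res 0.0 [-0.13  0.84  1.01 -0.    1.29  1.34] wrist [733. -16. 409.] elbow [386.  29. 558.]
0 380 65 res 0.0 [-0.04  0.78  0.42 -0.    1.95  1.42] wrist [726.  49. 679.] elbow [359.  64. 582.]
0 380 0 res 0.0 [-0.13  0.8   0.38 -0.    1.97  1.34] wrist [733. -16. 679.] elbow [370.  31. 575.]
-6 110 65 res 0.0 [-0.03  0.9   0.9  -0.01  1.45  1.43] wrist [757.  52. 407.] elbow [400.  64. 536.]
-6 110 0 res 0.0 [-0.12  0.91  0.88 -0.02  1.46  1.35] wrist [764. -13. 407.] elbow [407.  30. 532.]
-6 380 65 res 0.0 [-0.03  0.93  0.11 -0.02  2.21  1.42] wrist [757.  52. 677.] elbow [410.  64. 523.]
-6 380 0 res 0.62 [-0.12  0.96  0.04 -0.03  2.24  1.33] wrist [763. -13. 677.] elbow [423.  28. 511.]
-10 110 65 res 0.0 [-0.03  0.95  0.8  -0.02  1.56  1.44] wrist [778.  54. 404.] elbow [414.  65. 516.]
-10 110 0 res 0.0 [-0.11  0.96  0.78 -0.04  1.58  1.36] wrist [785. -10. 404.] elbow [422.  31. 511.]
-10 380 65 res 38.44 [-0.03  0.97  0.04 -0.03  2.28  1.42] wrist [763.  53. 673.] elbow [420.  64. 509.]
-10 380 0 res 67.26 [-0.11  0.97  0.04 -0.04  2.26  1.32] wrist [765. -10. 673.] elbow [424.  29. 508.]
```

>>> play_rows:
  rows:
    - [[0, -0.3, 0], [0, 0, 0]]
    - [[0, -0.3, 0], [0, 0, 0]]
    - [[-0.3, -0.03, 0.55], [0, 0, 0]]
    - [[-0.3, -0.03, 0.55], [0, 0, 0]]
    - [[-0.4, -0.03, 0.7], [0, 0, 0]]
    - [[-0.4, -0.03, 0.7], [0, 0, 0]]
    - [[-0.8, 0, 0.6], [0, 0, 0]]
    - [[-0.8, 0, 0.8], [0, 0, 0]]

```text
time: 29.2
tool_pos: [557.6, -76.1, 220.1]
tcp_rot: [-3.138, -0.482, 0.106]
contact_force: [-0.3, 0.2, 0.3]
grip_width: 0.4
finger_force: 0.0
```

Run:
```python
from st import *
st()
t=capture("top")
print("bowl",[ (round(float(r["p"]),2),w2d(back(t,r["at"],290))) for r in pinpoint("beam_bowl","top")])
plan(np.r_[d2w(-120,70),350],A,0)
```

```text
29.2 [-0.3  0.2  0.3] [-100.95503061  -40.39752381] [-0.4   0.22  1.86  0.38  0.66  0.82]
115 far-top 58.0(49) far-bottom 57.4(147) near-top -67.8(181)
135 far-top 59.0(52) far-bottom 57.6(110) near-top -67.8(120)
50 far-top 64.8(88) far-bottom 63.6(74) near-top -68.4(120)
65 far-top 64.2(86) far-bottom 63.0(67) near-top -67.9(175)
80 far-top 65.4(92) far-bottom 64.4(67) near-top -68.4(135)
-8 far-top 59.1(85) far-bottom 58.3(63) near-top -54.7(34)
4 far-top 59.5(86) far-bottom 58.5(66) near-top -56.5(42)
16 far-top 60.5(84) far-bottom 59.5(77) near-top -55.1(30)
28 far-top 60.6(82) far-bottom 59.8(81) near-top -53.6(43)
y far 42 [array([-21.8, 119.1]), array([38.1, 86.4]), array([ 93.8, 119.5])]
y far 50 [array([-21.7, 102.8]), array([38.5, 90.9]), array([ 93.8, 113.7])]
y near(top) -50 [array([-16.6,  19.4]), array([39.1, 30. ]), array([95.6, 60.6])]
y near(top) -45 [array([-15.3,  17.9]), array([38.8, 29.2]), array([96.8, 56.6])]
bowl [(0.56, array([ -5.82033984, -57.54827347]))]
t 29.4 shift u [-1.07  3.61  4.15] turn u [-3.770e-01  3.449e+00  1.000e-03] q [-0.4   0.23  1.86  0.38  0.66  0.82] F [ 0.3  0.5 -0.1] w 0.2
```

>>> play_rows:
  rows:
    - [[-0.2, 0.4, 0.6], [0, 0, 0]]
    - [[-0.2, 0.4, 0.6], [-0.05, 0.5, 0]]
    - [[-0.2, 0.45, 0.6], [-0.05, 0.5, 0]]
    - [[-0.2, 0.45, 0.6], [-0.05, 0.5, 0]]
    - [[-0.1, 0.45, 0.6], [-0.05, 0.5, 0]]
    - [[-0.1, 0.45, 0.55], [-0.05, 0.5, 0]]
    - [[-0.07, 0.5, 0.4], [-0.06, 0.5, 0]]
    - [[0, 0.51, 0.2], [-0.06, 0.45, 0]]
  hand: 0.09

```text
time: 30.4
tool_pos: [527.7, 32.3, 344.1]
tcp_rot: [-3.14, 0.004, 0.106]
contact_force: [0.5, 0.6, -0.1]
grip_width: 50.2
finger_force: 0.0
```

Run:
```python
from h import *
plan(np.r_[d2w(102,60),350],A,0)
```

```text
t 30.4 shift u [7.37 0.43 0.03] turn u [-0.005 -0.027  0.003] q [-0.08  0.29  1.31  0.    1.54  1.38] F [ 0.5  0.6 -0.1] w 50.2
```

>>> play_rows:
  rows:
    - [[0.7, 0.05, 0.05], [0, 0, 0]]
    - [[0.83, 0.05, 0], [0, 0, 0]]
    - [[0.83, 0.05, 0], [0, 0, 0]]
    - [[0.83, 0.05, 0], [0, 0, 0]]
    - [[0.83, 0.05, 0], [0, 0, 0]]
    - [[0.83, 0.05, 0], [0, 0, 0]]
    - [[0.83, 0.05, 0], [0, 0, 0]]
    - [[0.83, 0.04, 0], [0, 0, 0]]
    - [[0.83, 0.04, 0], [0, 0, 0]]
    - [[0, 0, 0], [0, 0, 0]]

```text
time: 31.65
tool_pos: [748.7, 44.7, 341.1]
tcp_rot: [-3.14, 0.006, 0.106]
contact_force: [0.4, -0.3, -0.8]
grip_width: 49.9
finger_force: 0.0
```

Run:
```python
from h import *
t=capture("top"); print([np.round(back(t,rc,50)) for rc in((131,226),(136,260),(120,275))])
plan(np.r_[d2w(102,39.5),200],A,0); plan(np.r_[d2w(102,39.5),80+32],A,np.radians(-8))
```

```text
[array([824.,  98.,  50.]), array([803., -24.,  50.]), array([862., -79.,  50.])]
t 31.7 shift u [ 0.1  -0.66 -4.92] turn u [-0.008 -0.036  0.004] q [-0.04  0.83  0.41  0.    1.91  1.42] F [-0.4 -0.8  0.2] w 49.7
t 31.7 shift u [ 0.08 -0.66 -7.85] turn u [-0.113  0.959  0.005] q [-0.04  0.83  0.41  0.    1.91  1.42] F [-0.4 -0.8  0.2] w 49.7
```

>>> play_rows:
  rows:
    - [[0.01, -0.1, -0.5], [0, 0, 0]]
    - [[0.01, -0.1, -0.8], [0, 0, 0]]
    - [[0.01, -0.1, -0.85], [0, 0, 0]]
    - [[0.01, -0.1, -0.85], [0, 0, 0]]
    - [[0.01, -0.1, -0.85], [0, 0, 0]]
    - [[0.01, -0.08, -0.85], [0, 0, 0]]
    - [[0.01, -0.08, -0.85], [-0.04, 0.32, 0]]
    - [[0.01, 0, -0.85], [-0.04, 0.32, 0]]
    - [[0, 0, -0.85], [-0.03, 0.32, 0]]
    - [[0, 0, -0.6], [0, 0, 0]]
    - [[0, 0, 0], [0, 0, 0]]

```text
time: 33.08
tool_pos: [748.3, 24.6, 109.3]
tcp_rot: [-3.141, 0.138, 0.105]
contact_force: [-0.1, 0.1, 0.9]
grip_width: 49.9
finger_force: 0.0
```

Run:
```python
from h import *
plan(np.r_[d2w(74,39.5),80+30],A,np.radians(-8)); print(w2d(get_obs()["tool_pos"]))
```

```text
t 33.08 shift u [-0.86 -0.09 -0.14] turn u [-0.002  0.011  0.008] q [-0.06  0.97  0.74 -0.02  1.57  1.41] F [-0.1  0.1  0.9] w 49.9
[99.34731023 39.5265081 ]
```

>>> play_rows:
  rows:
    - [[-0.2, -0.02, -0.1], [0, 0, 0]]
    - [[-0.25, -0.03, -0.05], [0, 0, 0]]
    - [[-0.2, -0.02, 0], [0, 0, 0]]
    - [[-0.1, -0.01, 0], [0, 0, 0]]
    - [[-0.08, -0.01, 0], [0, 0, 0]]
    - [[-0.08, -0.01, 0], [0, 0, 0]]
    - [[0, 0, 0], [0, 0, 0]]

```text
time: 33.95
tool_pos: [722.7, 21.4, 106.9]
tcp_rot: [3.141, 0.134, 0.105]
contact_force: [2.5, -0.5, 2.0]
grip_width: 50.1
finger_force: 1.4
```

Run:
```python
from st import *
st((50,62,88,-14,16,26))
```

```text
34.0 [ 2.5 -0.5  2. ] [73.57237148 39.05609615] [-0.07  0.91  0.88 -0.02  1.49  1.4 ]
50 far-top 62.0(87) far-bottom 58.8(56) near-top -50.9(12)
62 far-top 66.2(100) far-bottom 55.2(57) near-top -67.6(3)
88 far-top 67.2(98) far-bottom 46.0(98) near-top -47.5(6)
-14 far-top 46.2(23) far-bottom 71.3(62) near-top -55.3(24)
16 far-top 44.4(2) far-bottom 63.2(40) near-top -55.2(35)
26 far-top 46.1(79) far-bottom 62.9(32) near-top -68.2(14)
y far 42 [array([-12.5, 155.6]), array([ 32.9, 162.5]), array([99.7,  2.5])]
y far 50 [array([-9.9, 49.7]), array([32.5, 68.7]), array([90.7, 47. ])]
y near(top) -50 [array([-17.2,  12.9]), array([45.8, 11.3]), array([92.3,  6.3])]
y near(top) -45 [array([-15.6,  25.7]), array([32.3, 16.9]), array([89.9,  8.1])]
```

>>> play_rows:
  rows:
    - [[-0.05, -0.01, 0], [0, 0, 0]]
    - [[-0.05, 0, 0], [0, 0, 0]]
    - [[-0.05, -0.01, 0], [0, 0, 0]]
    - [[0, 0, 0], [0, 0, 0]]
    - [[0, 0, 0], [0, 0, 0]]

```text
time: 34.67
tool_pos: [717.6, 20.8, 106.3]
tcp_rot: [3.141, 0.136, 0.105]
contact_force: [2.8, -0.5, 1.7]
grip_width: 49.7
finger_force: 1.5
```

Run:
```python
from h import *
plan(np.r_[d2w(68.6,39.5),80+30],A,np.radians(-8)); print(w2d(get_obs()["tool_pos"]))
```

```text
t 34.67 shift u [-0.02  0.01 -0.04] turn u [0.001 0.027 0.009] q [-0.07  0.9   0.9  -0.02  1.48  1.4 ] F [ 2.8 -0.5  1.7] w 49.7
[68.39341344 39.00918638]
```

>>> play_rows:
  rows:
    - [[0.3, 0.03, 0], [0, 0, 0]]
    - [[0.5, 0.05, 0], [0, 0, 0]]
    - [[0.3, -0.4, 0], [0, 0, 0]]
    - [[0.07, -0.7, 0], [0, 0, 0]]
    - [[0.08, -0.8, 0], [0, 0, 0]]
    - [[0.08, -0.8, 0], [0, 0, 0]]
    - [[0.07, -0.6, 0], [0, 0, 0]]
    - [[0, 0, 0], [0, 0, 0]]
  hand: -1

```text
time: 35.67
tool_pos: [759.6, -78.2, 106.2]
tcp_rot: [3.141, 0.136, 0.102]
contact_force: [0.0, 0.5, -0.3]
grip_width: 0.2
finger_force: 0.0
```

Run:
```python
from st import *
st((115,135,45,55,65,80,90,-8,4,16,28,34))
plan(np.r_[d2w(64,-58),80+30],A,np.radians(-8))
```

```text
35.7 [ 0.   0.5 -0.3] [ 99.72155797 -63.87232002] [-0.19  1.01  0.67 -0.04  1.59  1.28]
115 far-top 58.0(49) far-bottom 57.4(148) near-top -64.5(58)
135 far-top 59.0(51) far-bottom 57.6(111) near-top -67.7(126)
45 far-top 66.2(49) far-bottom 46.1(24) near-top -67.8(15)
55 far-top 52.4(83) far-bottom 46.1(32) near-top -53.9(16)
65 far-top 43.4(121) far-bottom 56.7(81) near-top -59.7(12)
80 far-top 67.1(9) far-bottom 57.0(7) near-top -57.0(33)
90 far-top 59.2(97) far-bottom 70.1(61) near-top -56.9(26)
-8 far-top 59.9(32) far-bottom 66.4(86) near-top -58.1(5)
4 far-top 71.6(45) far-bottom 52.6(48) near-top -49.5(11)
16 far-top 54.8(33) far-bottom 52.2(90) near-top -55.0(7)
28 far-top 64.2(40) far-bottom 46.1(10) near-top -49.9(9)
34 far-top 66.3(37) far-bottom 45.8(9) near-top -62.4(5)
y far 42 [array([-9.7,  6.3]), array([33.6, 37.1]), array([ 88.8, 120. ])]
y far 50 [array([-33.7,  21.2]), array([50.6, 24.7]), array([ 93.9, 118.2])]
y near(top) -50 [array([-21. ,   7.4]), array([42.3, 24.8]), array([96.5, 67.9])]
y near(top) -45 [array([-31.6,   9. ]), array([37.6, 11.7]), array([96.1, 63.6])]
t 35.77 shift u [-1.23 -0.02 -0.04] turn u [-0.003  0.028  0.011] q [-0.18  1.01  0.67 -0.04  1.59  1.28] F [ 0.2  0.2 -0.1] w 0.4
```

>>> play_rows:
  rows:
    - [[-0.4, -0.04, 0], [0, 0, 0]]
    - [[-0.4, -0.04, 0], [0, 0, 0]]
    - [[-0.4, -0.04, 0], [0, 0, 0]]
    - [[-0.04, 0.2, 0], [0, 0, 0]]
    - [[-0.03, 0.2, 0], [0, 0, 0]]
    - [[-0.01, 0.12, 0], [0, 0, 0]]
    - [[-0.01, 0.1, 0], [0, 0, 0]]
    - [[0, 0, 0], [0, 0, 0]]

```text
time: 36.78
tool_pos: [721.1, -60.4, 106.2]
tcp_rot: [3.141, 0.136, 0.105]
contact_force: [-0.0, -0.5, 0.5]
grip_width: 0.5
finger_force: 0.0
```

Run:
```python
from h import *
plan(np.r_[d2w(63,-36.5),80+30],A,np.radians(-8)); print(w2d(get_obs()["tool_pos"]))
```

```text
t 36.77 shift u [-0.05  0.18 -0.04] turn u [0.    0.029 0.007] q [-0.17  0.91  0.88 -0.04  1.49  1.3 ] F [-0.  -0.5  0.5] w 0.5
[ 63.3049466  -42.16786408]
```

>>> play_rows:
  rows:
    - [[-0.01, 0.06, 0], [0, 0, 0]]
    - [[-0.01, 0.06, 0], [0, 0, 0]]
    - [[0, 0.06, 0], [0, 0, 0]]
    - [[0, 0.04, 0], [0, 0, 0]]
    - [[0, 0, 0], [0, 0, 0]]

```text
time: 37.4
tool_pos: [720.5, -54.3, 106.3]
tcp_rot: [3.141, 0.135, 0.105]
contact_force: [1.9, -1.6, -1.0]
grip_width: 0.5
finger_force: 0.8
```

Run:
```python
from h import *
plan(np.r_[d2w(63,-36.5),80+30],A,np.radians(-8)); print(w2d(get_obs()["tool_pos"]))
```

```text
t 37.4 shift u [-0.03 -0.02 -0.04] turn u [0.002 0.031 0.009] q [-0.17  0.91  0.88 -0.04  1.48  1.31] F [ 1.9 -1.6 -1. ] w 0.5
[ 63.331691   -35.98081418]
```

>>> play_rows:
  rows:
    - [[0, 0.06, 0], [0, 0, 0]]
    - [[0, 0.06, 0], [0, 0, 0]]
    - [[0, 0, 0], [0, 0, 0]]

```text
time: 37.78
tool_pos: [720.5, -53.6, 106.4]
tcp_rot: [3.137, 0.135, 0.103]
contact_force: [2.0, -10.8, -1.4]
grip_width: 0.5
finger_force: 4.5
```

>>> play_rows:
  rows:
    - [[0, 0.04, 0], [0, 0, 0]]
    - [[0, 0.03, 0], [0, 0, 0]]
    - [[0, 0, 0], [0, 0, 0]]

```text
time: 38.15
tool_pos: [720.7, -53.4, 106.6]
tcp_rot: [3.134, 0.135, 0.101]
contact_force: [1.0, -16.1, -1.0]
grip_width: 0.4
finger_force: 6.7
```

>>> play_rows:
  rows:
    - [[0, -0.25, 0], [0, 0, 0]]
    - [[0.03, -0.35, 0], [0, 0, 0]]
    - [[0.6, 0.06, 0], [0, 0, 0]]
    - [[0.8, 0.08, 0.2], [0, 0, 0]]
    - [[-0.08, 0.8, 0.3], [0, 0, 0]]
    - [[-0.1, 0.95, 0.3], [0, 0, 0]]
    - [[-0.1, 0.95, 0], [0, 0, 0]]
    - [[-0.1, 0.95, 0], [0, 0, 0]]
    - [[-0.1, 0.95, 0], [0, 0, 0]]
    - [[-0.1, 0.95, 0], [0, 0, 0]]
    - [[-0.1, 0.95, 0], [0, 0, 0]]
    - [[-0.1, 0.95, 0], [0, 0, 0]]

```text
time: 39.65
tool_pos: [739.6, 163.1, 130.2]
tcp_rot: [3.141, 0.136, 0.105]
contact_force: [-0.2, -0.2, -0.2]
grip_width: 0.2
finger_force: 0.0
```

Run:
```python
from st import *
st((105,115,125,135,45,55,65,75,85,-8,0,8,16,24,32))
```

```text
39.6 [-0.2 -0.2 -0.2] [105.37893313 178.16769581] [0.12 0.98 0.67 0.   1.63 1.58]
105 far-top 58.2(45) far-bottom 57.7(150) near-top -67.7(110)
115 far-top 49.9(38) far-bottom 57.1(147) near-top -67.8(170)
125 far-top 44.4(28) far-bottom 56.3(19) near-top -66.0(72)
135 far-top 45.4(2) far-bottom 66.9(30) near-top -67.8(128)
45 far-top 57.6(94) far-bottom 56.7(63) near-top -57.9(266)
55 far-top 57.5(84) far-bottom 56.3(64) near-top -56.8(233)
65 far-top 57.9(83) far-bottom 56.1(76) near-top -58.9(142)
75 far-top 57.4(86) far-bottom 56.0(86) near-top -57.8(250)
85 far-top 57.1(92) far-bottom 55.7(84) near-top -68.2(33)
-8 far-top 56.7(88) far-bottom 55.0(72) near-top -57.7(36)
0 far-top 56.7(91) far-bottom 55.3(73) near-top -57.3(27)
8 far-top 57.0(90) far-bottom 56.1(65) near-top -58.4(24)
16 far-top 56.0(84) far-bottom 55.5(75) near-top -58.6(37)
24 far-top 56.2(93) far-bottom 55.3(81) near-top -57.3(242)
32 far-top 56.9(94) far-bottom 55.5(65) near-top -59.5(170)
y far 42 [array([-18.2, 103.6]), array([38.6,  7.8]), array([94.8, 99. ])]
y far 50 [array([-18.1, 128.7]), array([39.1, 16.3]), array([95.5, 93.9])]
y near(top) -50 [array([-17.9,  32.8]), array([39.3, 31.6]), array([95.5, 82.7])]
y near(top) -45 [array([-16.3,  17.2]), array([41.4, 38.7]), array([96. , 62.6])]
```

Run:
```python
from edges import *
t=capture("top"); s=capture("scene")
for ly in(104,110,116,122,130,138,146,30,24,10,50,60,80): print(ly,[np.round(edge_x(t,ly,130,lo,hi),1).tolist() for lo,hi in((-65,-50),)])
a=cv2.resize(s["frame"][150:280,170:360,::-1],(600,410),interpolation=cv2.INTER_CUBIC); b=cv2.resize(t["frame"][140:210,180:330,::-1],(408,190),interpolation=cv2.INTER_CUBIC)
im=np.zeros((600,600,3),np.uint8); im[:410]=a; im[410:,:408]=b; cv2.imwrite("pics/final.png",im)
```

```text
104 [[-60.6, 37.9]]
110 [[-57.1, 140.5]]
116 [[-61.4, 42.8]]
122 [[-61.2, 51.9]]
130 [[-60.7, 42.4]]
138 [[-57.1, 89.6]]
146 [[-61.3, 53.7]]
30 [[-59.7, 115.8]]
24 [[-57.3, 235.0]]
10 [[-59.1, 29.1]]
50 [[-57.4, 271.5]]
60 [[-59.7, 39.1]]
80 [[-57.0, 268.7]]
```

View pics/final.png

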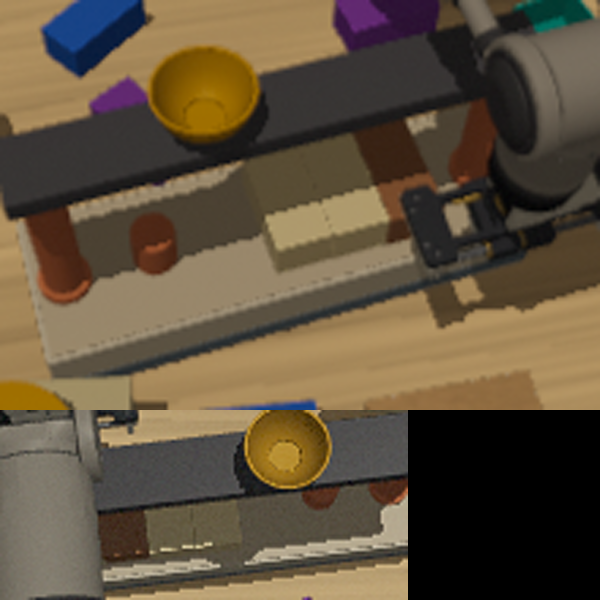

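The final view shows the three bricks tight and straight (spare at (300,230), standing at (360,210), end brick at (400,200)), with the bystanders undisturbed. I'll lift clear and hand in.

>>> play_rows:
  rows:
    - [[0, 0, 0.6], [0, 0, 0]]
    - [[0, 0, 0.8], [0, 0, 0]]
    - [[0, 0, 0.8], [0, 0, 0]]
    - [[0, 0, 0], [0, 0, 0]]

```text
time: 40.35
tool_pos: [741.1, 159.9, 198.7]
tcp_rot: [3.141, 0.131, 0.103]
contact_force: [0.6, 0.4, -0.2]
grip_width: 0.5
finger_force: 0.0
```

Run:
```python
from h import *
print(get_obs()["contact_force"]); print(bot.close_job())
```

```text
[ 0.59646102  0.43775503 -0.22421111]
the job is handed in; nothing more can be done
None
```

The job is handed in at about 40 s: both loose bricks stand upright and butted in one tight row with the end brick, their ends in line to about 2 mm by camera; the hand-in call returned no verdict.

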